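Fetch a fallen charger shell from under a machine guard with the reacher

TASK

A black charger shell has slid to the back of the low bay under the screwdriving machine's clear guard: take the reacher by its upright grip, reach in over the sill, squeeze the trigger until both jaws hold the shell, gently, because its halves are only snapped together and spring apart under a hard squeeze, and draw it out. Lower it onto the floor of the red reject tray before you let go, then stand the reacher upright on the bench, clear of the tray and the bay, and release it. Touch the shell only with the reacher, do not ram the bay, and leave the white shell, the screw cup and the screwdriver where they are.

Things in the scene. Friction and masses are not known exactly. Their poses are not given: they have to be found in the camera images.
- reacher_grip (a point): Middle of the reacher's upright handle, 78 mm above its shoe's underside. Axes: x forward to the jaws, y left, z up. Dark fixed grip: x -32 to -8 mm, 28 wide, top 38 mm above this point. Orange trigger, released: x +20 to +32 mm, 24 wide, 35 mm below to 35 above. 64 mm over both: grip it from above, along x, one finger behind the grip, one before the trigger.
- trigger (a joint): Squeeze of the trigger towards the fixed grip: 0 free to 0.024 m; a straight slide on a spring (16 N at first, 20 N at full travel). Each mm closes each tip by 0.95 mm; let off, the jaws reopen. 2 to 5 mm is enough to carry the reacher. Once the tips bear on a thing, each newton there (on both) adds 1.9 N here. Squeezing evenly from both sides shifts the reacher forward by half the travel.
- reacher: The pick-up reacher, 0.36 kg, standing on the bench; origin under the handle's middle, on the shoe's underside; x to the jaws, z up. Heights from there: black shoe x -45 to +85 mm, 60 wide, 12 high; frame up to 38 mm; tube 16 mm thick, its axis 16 mm up; jaw head x 183 to 205 mm, 46 wide, 4 to 28 mm up.
- reacher_tips (a point): Point on the reacher's mid-line between the rubber tips when nearly shut on a thing 32 mm wide: 271 mm ahead of reacher_grip and 64 mm below it. Open, the tips stand 2 mm farther back. Tips: black rubber, 24 mm long, 24 mm high, undersides 2 mm above the shoe's underside; the rubber is firm: 8 N dents it 0.3 mm.
- jaw_left: Left steel jaw; origin on its hinge, 196 mm ahead of and 15 mm left of the handle's middle, 14 mm above the shoe's underside. Its tip sits on a screw stud that has been set in or out by up to 6 mm, each jaw differently, so the squeeze at which the tips meet a thing must be felt. Open jaws: 48 to 72 mm between the tips, up to 124 mm over the stud ends.
- jaw_right: Right steel jaw, mirror image of the left; same axes, its own stud setting.
- bay: Low bay under a fixed clear guard. Origin on the bench, middle of the mouth; x into the bay, y left. Deck 6 mm above the bench; yellow sill lip x 0 to 6 mm, top 14 mm up; clear cover's underside 74 mm up; posts at the mouth from |y| 110 mm; guide-post ends of 20 mm at x 148, y +-106; back wall x 167. Fixed. Over 20 N on it is ramming.
- shell: Fallen black charger shell, 60 mm along x, 32 along y, 28 high, 10 mm cable stub at +x; origin at the middle of its underside, z up. Lies on the bay's deck, its x within 0.3 rad of the bay's. 0.1 to 0.2 kg. More than 11 N from either jaw springs it open; 4 to 7 N from each holds it well. Grip it by its long sides near the middle.
- tray: Red reject tray, fixed, 140 mm along x, 120 along y, rim 12 mm high, wall 4 mm, floor 4 mm above the bench; origin at the middle of its underside.
- good_shell: Bystander: white shell of the same size lying on the bench; origin at the middle of its underside.
- screw_cup: Bystander: blue screw cup, 60 mm wide, 38 mm high; origin under its middle.
- driver: Bystander: screwdriver with a green handle, 170 mm long, lying on the bench.
There are look-alikes about, which are no part of the job. Of the things like the tray, leave any that is grey; of the rest the larger one is meant.

How it is judged:
On the way, in this order (a step that is already met when the one before it is completed fails the run):
1. both jaws hold the shell inside the bay (at least 2 N each, for 0.3 s) (contact force between each of jaw_left, jaw_right and shell above 2 N and x of shell in the frame of bay above 0.05 m), for 0.3 s.
2. the shell is out of the bay, off the bench and still held by both jaws (contact force between each of jaw_left, jaw_right and shell above 1 N and x of shell in the frame of bay below -0.04 m and height (world z) of shell above 0.004 m), for 0.1 s.
3. the shell stands on the tray floor while the jaws still hold it (contact force between shell and tray above 0.2 N and contact force between each of jaw_left, jaw_right and shell above 0.5 N and height (world z) of shell below 0.009 m), for 0.1 s.
At the end, for the whole second after the job is handed in: Black shell flat on the tray floor (underside below 8 mm, tilt below 0.12 rad), its middle within 65 mm (x) and 55 mm (y) of the tray's, at rest; reacher upright on its shoe on the bench (tilt below 0.1 rad, grip point below 85 mm), touching neither shell, tray nor bay (x of shell in the frame of tray between -0.065 and 0.065 m and y of shell in the frame of tray between -0.055 and 0.055 m and height (world z) of shell below 0.008 m and angle between shell's own z axis and vertical below 0.12 rad and linear speed of shell below 0.02 m/s and height (world z) of reacher_grip below 0.085 m and angle between reacher_grip's own z axis and vertical below 0.1 rad and contact force between reacher and shell below 0.1 N and contact force between reacher and tray below 0.1 N and contact force between reacher and bay below 0.1 N).
It fails at once if a jaw squeezes the shell with more than 11 N (contact force between any of jaw_left, jaw_right and shell above 11 N).
It fails at once if the gripper touches the shell (contact force between any of the fingers, the arm and shell above 0.3 N).
It fails at once if the bay is rammed with more than 20 N (contact force between bay and anything else above 20 N).
It fails at once if a bystander is moved by more than 20 mm (distance of any of good_shell, screw_cup, driver from where it was at the start of the episode above 0.02 m).
It also fails if it takes over 67 s, if anything falls off the work surface, if the arm or the gripper's body presses on something with over 40 N, if the wrist force passes 120 N, or if a joint passes its speed limit or range.

ROBOT

A 7-joint arm with a two-finger parallel gripper is mounted at the origin on the work surface. World frame = base frame: x ahead of the robot, y to its left, z up, the work surface at z = 0. Lengths are in m, angles in rad, forces in N, time in s.
With the tool pointing down it reaches from about 0.425 to 0.875 m from the base axis. Payload 4.7 kg.
Tool frame: the origin (TCP) lies midway between the tips of the shut fingers; the grasp point (between the pads) lies 19 mm behind it; z points along the fingers, x is the direction in which the jaws open and shut, and the axes are right-handed (so a half turn about z gives the same grasp; the last joint's range is limited). The gripper opens to 85 mm and grips with 20 to 120 N. Pads are 22 mm wide; open, the fingers measure 114 mm over their backs; the gripper's body (76 mm by 85 mm) begins 54 mm behind the grasp point. The pads swing forward as they close: fully open they stand 13 mm farther back than shut.
Start: joints at [1.118, 0.321, -0.07, 1.45, 0.023, 1.371, -0.057], TCP at [0.293, -0.58, 0.231] pointing down, gripper open.
Joint ranges: [-2.86, 2.86], [-0.3, 2.09], [-1.38, 1.24], [0.06, 2.45], [-1.56, 4.7], [0.09, 2.05], [-2.69, 2.69]. Speed limits (rad/s): [2.57, 2.57, 3.14, 3.14, 3.14, 3.14, 3.14].

INTERFACE

Orientations are given as a unit quaternion [x, y, z, w].
In Python, from station import * gives the robot as it stands.
- The arm moves only by the tool servo_tool, never from a script. Its argument "targets" is text: rows parted by semicolons, each of 4 numbers parted by spaces: the shift along the tool's x, y, z in cm, then the turn about the tool's z in rad. A call has 1 to 10 rows; each row shifts and turns the commanded pose from where the row before left it, along the tool's axes as they then stand; what a row does not reach is not made up. A row lasts 1/10 s, in which the tool goes at most 50 mm and 8.59 degrees, less where a joint would pass 70% of its speed; a pose out of reach is approached as far as the arm can. A call with a gripper value outside its range is refused whole. "jaw" is the closure, from -1 (fully open) to 1 (shut), set as the call begins (left out, the last holds). The fingers move at their own pace and stop on an object; the grip force is fixed at half the most. Time passes only in rows, so rows that do not move let the fingers close. It gives the time, the measured TCP pose, the force and the opening at its end, in the units of the state.
- get_obs(): the state, without advancing time (a new reading comes with each control period).
- snapshot(name): name is "side" or "top" or "wrist"; returns a dict with "img" (480x640x3 uint8, red, green, blue), "fx", "fy", "cx", "cy" (pixels), "k1" (the pictures are not rectified: a ray, as slopes to the right and down, at radius r is drawn at 1 + k1 r^2 times it, then the intrinsics apply), "world_to_cam" (4x4, takes a point from world to camera coordinates). Camera axes: x right, y up, looking along -z (the intrinsics and any distortion apply to the point x, -y, -z); pixel columns grow to the right and rows downward; lengths in m; the calibration is good to about 2 mm. A picture is of the moment at which its call begins. There is no depth.
- finish_job(): hands the job in, once; it reports no verdict.
The state is a dict: "clock": time; "q": joint angles; "dq": joint speeds; "tau": joint torques, N m; "tcp_pos": TCP position; "eef_rot": TCP orientation; "wrist_force": force on the tool from outside, world axes, zero at the start; "torque": the same for the moment, N m; "grip_width": finger opening in m.
Only numpy, scipy, OpenCV 4.12 (cv2) and the standard library are available. Lean on these libraries where they do the work, as an engineer would, in place of code of your own. Each camera call takes 0.05 s, during which the arm holds its last target.

## Working session

There is one attempt and no reset: what is moved stays moved. The work goes in short steps, Python scripts to look and compute and a tool call to move; the robot and the scene stay as the last step left them, time stands still between calls to the robot, and variables do not carry over. Pictures are saved under pics/ and viewed, and the job is handed in when it is done.

Besides the shell and the picture viewer there is one more tool, called after ">>>" as name(argument=value, ...), one argument or row to a line, values as JSON. servo_tool: Moves the arm, as the interface text tells. Its arguments: {"type":"object","properties":{"targets":{"type":"string"},"jaw":{"type":"number"}},"required":["targets"]}

```bash
mkdir -p pics; ls; cat > h.py <<'E'
from station import *
import numpy as np, cv2
def snap(n,f=None):
    s=snapshot(n)
    if f: cv2.imwrite('pics/'+f,cv2.cvtColor(s['img'],cv2.COLOR_RGB2BGR))
    return s
def proj(s,P):
    P=np.atleast_2d(np.asarray(P,float)); M=s['world_to_cam']
    c=P@M[:3,:3].T+M[:3,3]; a=c[:,0]/-c[:,2]; b=-c[:,1]/-c[:,2]
    k=1+s['k1']*(a*a+b*b)
    return np.c_[s['cx']+s['fx']*a*k, s['cy']+s['fy']*b*k]
def ray(s,uv):
    u=(uv[0]-s['cx'])/s['fx']; v=(uv[1]-s['cy'])/s['fy']
    a,b=u,v
    for _ in range(30):
        k=1+s['k1']*(a*a+b*b); a,b=u/k,v/k
    M=np.asarray(s['world_to_cam']); R=M[:3,:3]; o=-R.T@M[:3,3]
    return o,R.T@np.array([a,-b,-1.])
def onz(s,uv,z):
    o,d=ray(s,uv); return o+d*(z-o[2])/d[2]
def tri(s1,p1,s2,p2):
    o1,d1=ray(s1,p1);o2,d2=ray(s2,p2)
    t=np.linalg.lstsq(np.c_[d1,-d2],o2-o1,rcond=None)[0]
    a=o1+t[0]*d1;b=o2+t[1]*d2
    return (a+b)/2,np.linalg.norm(a-b)
E
python3 - <<'E'
from h import *
np.set_printoptions(precision=4,suppress=True)
for n in ['side','top','wrist']:
    s=snap(n,n+'0.png'); M=np.asarray(s['world_to_cam']); print(n,s['fx'],s['cx'],s['cy'],s['k1'],-M[:3,:3].T@M[:3,3]); print(M[:3,:3])
print(get_obs())
E
```

```text
pics
side 588.0224019368195 316.7052604016535 239.2650410257141 0.05401360708318874 [ 0.0492 -1.2286  0.9966]
[[ 0.9388 -0.3444 -0.0104]
 [ 0.2085  0.5436  0.813 ]
 [-0.2743 -0.7654  0.5821]]
top 592.776271869712 320.5941131507435 239.10984589345986 -0.10132237695642902 [ 0.2465 -0.0056  1.5164]
[[-0.0094 -1.     -0.0027]
 [ 0.9841 -0.0097  0.1772]
 [-0.1772 -0.001   0.9842]]
wrist 385.0546864153715 318.09262675059483 242.84146352263608 -0.04114099398237247 [ 0.3659 -0.542   0.3736]
[[ 0.4504 -0.8929 -0.0012]
 [ 0.8461  0.4272 -0.3188]
 [ 0.2852  0.1426  0.9478]]
{'clock': 0.15, 'q': array([ 1.1181,  0.3217, -0.0701,  1.4514,  0.0226,  1.3708, -0.0569]), 'dq': array([ 0.0001, -0.0036, -0.001 , -0.0032, -0.0018, -0.0007,  0.0005]), 'tau': array([ -0.001 , -49.4097,  -0.3834, -31.4682,   0.013 ,   0.0083,
        -0.    ]), 'tcp_pos': array([ 0.2923, -0.5801,  0.2304]), 'eef_rot': array([ 0.8515, -0.5244, -0.0007, -0.0004]), 'wrist_force': array([ 0.2476, -1.1691,  0.1489]), 'torque': array([ 0.0847, -0.0342, -0.0301]), 'grip_width': 0.08557359093033533}
```

View pics/side0.png

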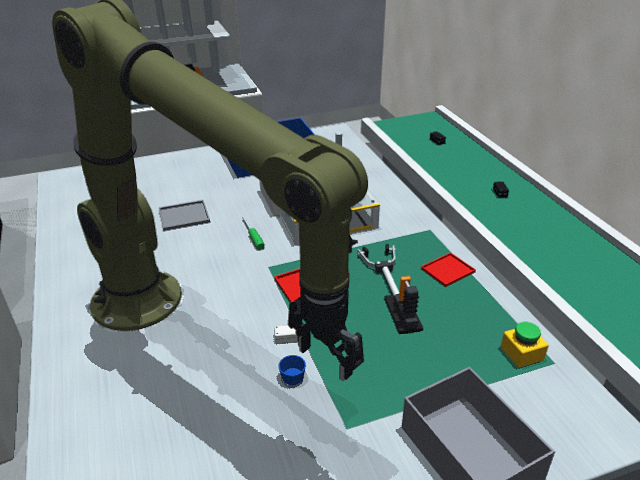

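View pics/top0.png

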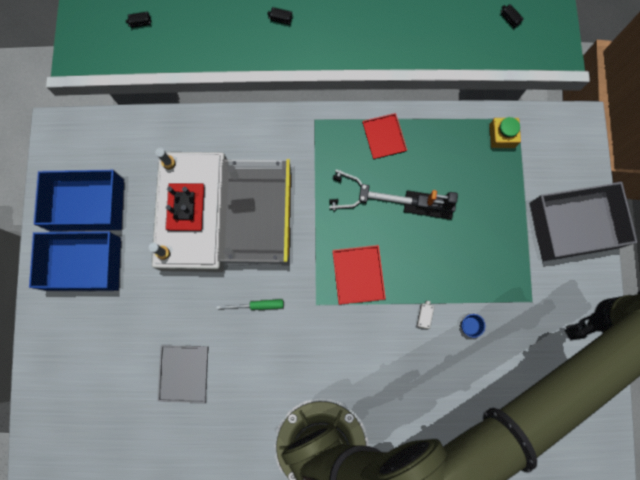

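View pics/wrist0.png

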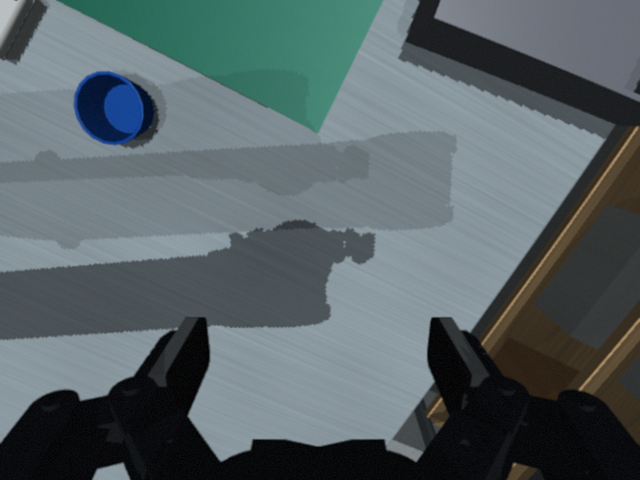

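```bash
python3 - <<'E'
import cv2
t=cv2.imread('pics/top0.png'); s=cv2.imread('pics/side0.png')
cv2.imwrite('pics/c1.png',cv2.resize(t[110:320,140:480],None,fx=2.3,fy=2.3,interpolation=cv2.INTER_CUBIC))
cv2.imwrite('pics/c2.png',cv2.resize(s[170:350,240:500],None,fx=3,fy=3,interpolation=cv2.INTER_CUBIC))
E
```

```text
(no output)
```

View pics/c1.png

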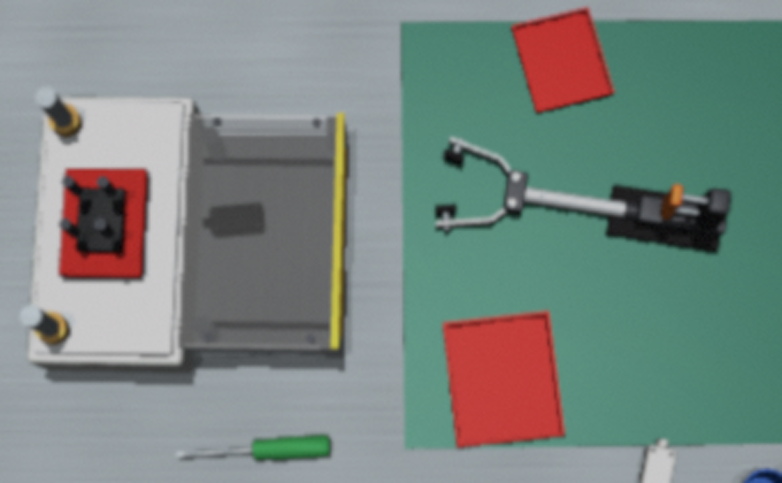

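View pics/c2.png

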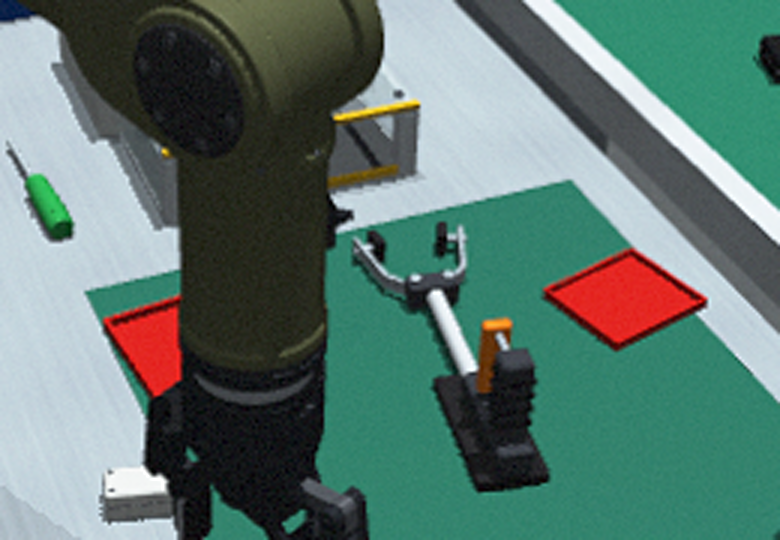

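```bash
python3 - <<'E'
from h import *
np.set_printoptions(precision=4,suppress=True)
s=snap('top'); img=s['img']; hsv=cv2.cvtColor(img,cv2.COLOR_RGB2HSV)
# crop px -> full
f=lambda u,v:(140+(u+.5)/2.3-.5,110+(v+.5)/2.3-.5)
def comps(m,mina):
    n,l,st,c=cv2.connectedComponentsWithStats(m.astype(np.uint8)); 
    return [(i,st[i],c[i],l==i) for i in range(1,n) if st[i,4]>=mina]
red=((hsv[...,0]<6)|(hsv[...,0]>174))&(hsv[...,1]>150)&(hsv[...,2]>80)
for i,st,c,m in comps(red,300):
    cn=cv2.findContours(m.astype(np.uint8),0,2)[0][0]; r=cv2.minAreaRect(cn); b=cv2.boxPoints(r)
    B=np.array([onz(s,p,0.012) for p in b]); print('red',c,r[1],'ctr',B.mean(0),'sides',np.linalg.norm(B[1]-B[0]),np.linalg.norm(B[2]-B[1])); print(B[:,:2])
yel=(hsv[...,0]>22)&(hsv[...,0]<34)&(hsv[...,1]>150)&(hsv[...,2]>100)
for i,st,c,m in comps(yel,60): 
    print('yel',st,c)
    if st[3]>60:
        ys,xs=np.nonzero(m)
        for r in (st[1]+2,st[1]+st[3]//2,st[1]+st[3]-3): print(r,xs[ys==r].min(),xs[ys==r].max(), onz(s,(xs[ys==r].mean(),r),0.08),onz(s,(xs[ys==r].max(),r),0.014))
        for r in (st[1],st[1]+st[3]-1): print(onz(s,(c[0],r),.08))
org=(hsv[...,0]>7)&(hsv[...,0]<20)&(hsv[...,1]>150)&(hsv[...,2]>100)
for i,st,c,m in comps(org,15): print('org',st,c,onz(s,c,0.113))
for n,p,z in [('griptop',(718,198),.116),('tipL',(446,212),.026),('tipR',(453,153),.026),('headmid',(515,193),.028),('tube1',(532,197),.024),('tube2',(620,208),.024),('shoeFL',(608,236),.012),('shoeBL',(717,251),.012),('shoeFR',(614,187),.012),
  ('shell c',(236,219),.034),('sA',(263,203),.034),('sB',(264,234),.034),('sC',(209,211),.034),('sD',(214,237),.034)]:
    print(n,f(*p),onz(s,f(*p),z))
E
```

```text
red [384.0396 136.1227] (39.69720458984375, 33.79069900512695) ctr [ 0.7965 -0.1765  0.012 ] sides 0.0922236177248202 0.11122321234116457
[[ 0.8374 -0.1194]
 [ 0.8635 -0.2079]
 [ 0.7552 -0.2331]
 [ 0.73   -0.1458]]
red [188.0896 209.0941] (34.84515380859375, 47.065155029296875) ctr [0.6082 0.3511 0.012 ] sides 0.12676242527649928 0.09342085470726678
[[0.5483 0.3986]
 [0.675  0.396 ]
 [0.6679 0.3029]
 [0.5417 0.3068]]
red [358.4246 274.6466] (53.22800064086914, 45.93952178955078) ctr [ 0.4249 -0.1001  0.012 ] sides 0.11839128371869603 0.13675983607648787
[[ 0.4869 -0.035 ]
 [ 0.4989 -0.1528]
 [ 0.3626 -0.1642]
 [ 0.3511 -0.0482]]
yel [495 119  12  22 112] [498.2768 130.0982]
yel [285 161   5 100 319] [287.0313 212.5455]
163 287 288 [0.7013 0.0776 0.08  ] [0.7222 0.0801 0.014 ]
211 286 288 [0.577  0.0787 0.08  ] [0.5921 0.0799 0.014 ]
258 285 286 [0.459  0.0823 0.08  ] [0.4688 0.085  0.014 ]
[0.7066 0.0788 0.08  ]
[0.454  0.0785 0.08  ]
org [431 191   5   9  36] [433.25   194.9444] [ 0.6063 -0.2809  0.113 ]
griptop (451.8913043478261, 195.80434782608697) [ 0.6031 -0.3262  0.116 ]
tipL 
[... 197 characters left out ...]
.1167  0.028 ]
tube1 (371.0217391304348, 195.3695652173913) [ 0.6293 -0.136   0.024 ]
tube2 (409.2826086956522, 200.1521739130435) [ 0.6157 -0.2352  0.024 ]
shoeFL (404.0652173913044, 212.32608695652175) [ 0.5862 -0.2221  0.012 ]
shoeBL (451.45652173913044, 218.84782608695653) [ 0.5677 -0.3457  0.012 ]
shoeFR (406.6739130434783, 191.0217391304348) [ 0.6434 -0.2311  0.012 ]
shell c (242.32608695652175, 204.93478260869566) [0.6048 0.1965 0.034 ]
sA (254.06521739130437, 197.97826086956522) [0.6229 0.1664 0.034 ]
sB (254.5, 211.45652173913044) [0.5873 0.1649 0.034 ]
sC (230.58695652173913, 201.45652173913044) [0.6144 0.2271 0.034 ]
sD (232.7608695652174, 212.7608695652174) [0.5845 0.2209 0.034 ]
```

>>> servo_tool(
  targets="-2.2 -4 -1 0; -2.2 -4 -1 0; -2.2 -4 -1 0; -2.2 -4 -1 0; -2.2 -4 -1 0; -2.2 -4 -1 0; -2.2 -4 -1 0; -2.2 -4 -1 0; -2.2 -4 -1 0; -2.2 -4 -1 0",
)

```text
clock: 1.2
tcp_pos: [0.5513, -0.2024, 0.3318]
eef_rot: [0.851, -0.524, 0.0, 0.0]
wrist_force: [0.8, -0.3, 0.2]
grip_width: 0.0852
```

>>> servo_tool(
  targets="0 0 0 0.125; 0 0 0 0.125; 0 0 0 0.125; 0 0 0 0.125; 0 0 0 0.125; 0 0 0 0; 0 0 0 0; 0 0 0 0",
)

```text
clock: 2.0
tcp_pos: [0.5507, -0.204, 0.3312]
eef_rot: [-0.65, 0.76, 0.0, -0.0]
wrist_force: [-0.5, 0.7, -0.4]
grip_width: 0.0852
```

```bash
python3 - <<'E'
from h import *
s=snap('wrist','w1.png'); t=snap('side','s1.png');t=snap('top','t1.png'); print(get_obs())
E
```

```text
{'clock': 2.15, 'q': array([ 0.58515248,  0.17449959, -0.3200876 ,  1.44086527,  0.05477808,
        1.53493837, -1.46045106]), 'dq': array([-9.68784977e-04,  7.58907073e-04,  2.23687134e-03,  5.55439090e-05,
        8.68357039e-05, -2.83530229e-04, -3.91924774e-03]), 'tau': array([-1.50897604e-02, -4.06383777e+01, -1.57682698e+00, -3.20286369e+01,
        1.25528700e-02,  1.72963224e-03,  1.19923451e-02]), 'tcp_pos': array([ 0.55068828, -0.20404121,  0.331315  ]), 'eef_rot': array([-6.49364802e-01,  7.60477055e-01, -4.13718634e-05, -2.49045412e-05]), 'wrist_force': array([-0.34534481,  0.45829322, -0.56311738]), 'torque': array([ 0.00630413,  0.0335732 , -0.0441023 ]), 'grip_width': 0.08564323042592578}
```

View pics/w1.png

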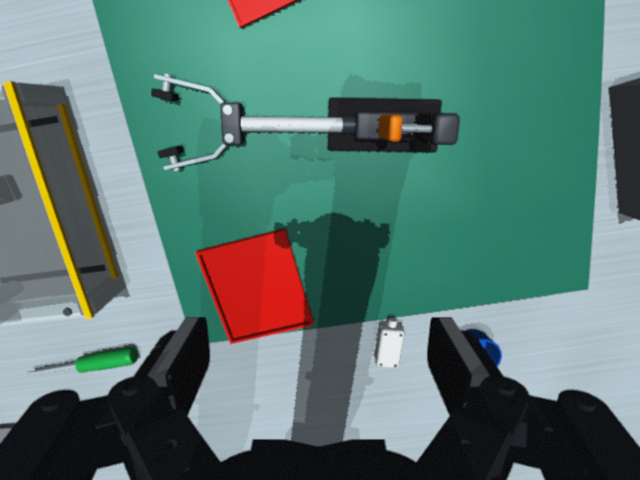

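View pics/s1.png

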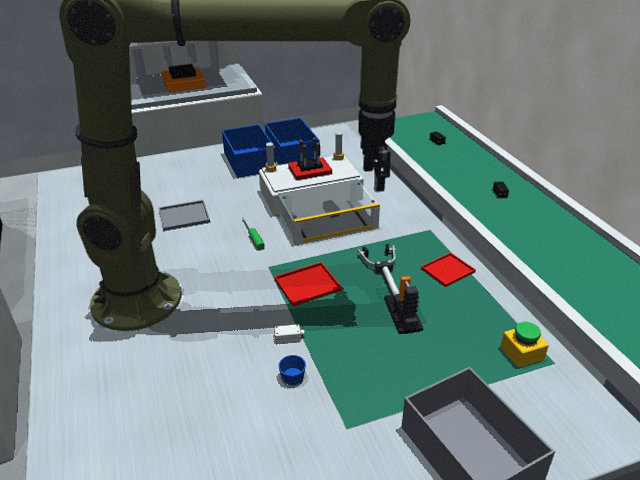

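```bash
python3 - <<'E'
import cv2
t=cv2.imread('pics/w1.png')
cv2.imwrite('pics/c3.png',cv2.resize(t[60:200,140:470],None,fx=2.4,fy=2.4,interpolation=cv2.INTER_CUBIC))
cv2.imwrite('pics/c4.png',cv2.resize(t[60:330,0:140],None,fx=2.2,fy=2.2,interpolation=cv2.INTER_CUBIC))
s=cv2.imread('pics/s1.png')
cv2.imwrite('pics/c5.png',cv2.resize(s[125:285,235:435],None,fx=3.7,fy=3.7,interpolation=cv2.INTER_CUBIC))
E
```

```text
(no output)
```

View pics/c3.png

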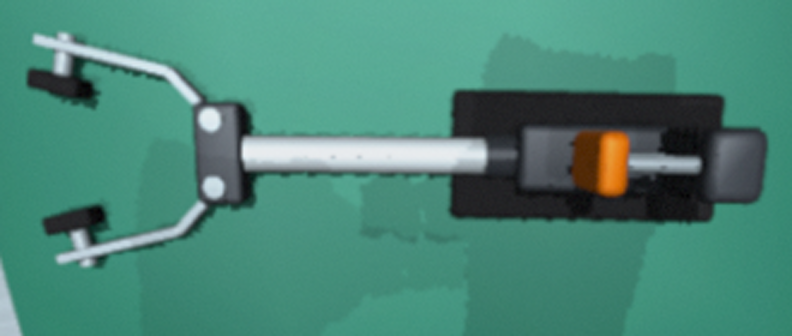

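View pics/c4.png

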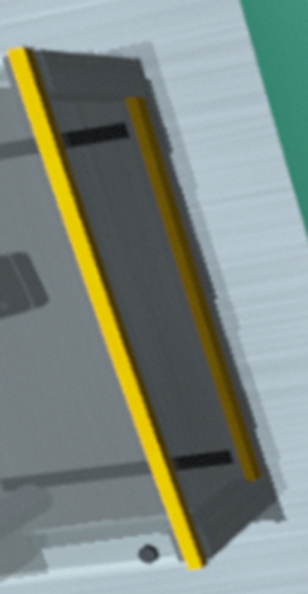

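View pics/c5.png

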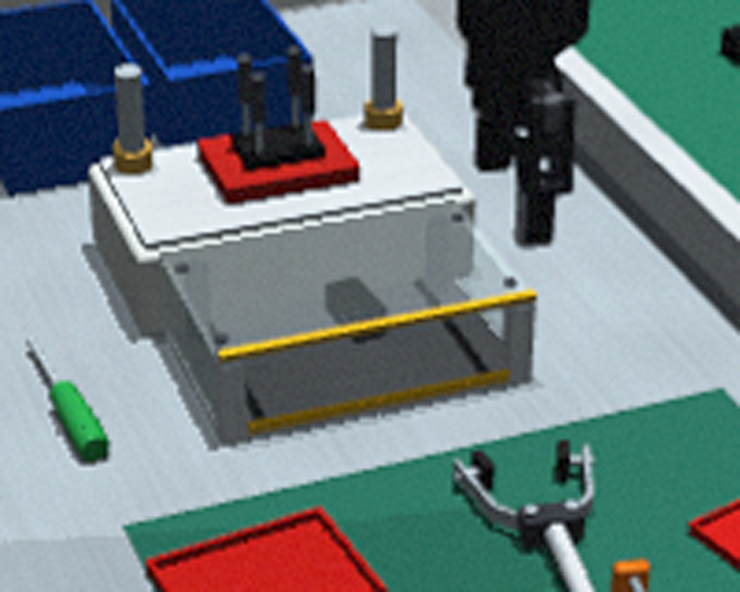

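```bash
python3 - <<'E'
from h import *
np.set_printoptions(precision=4,suppress=True)
s=snap('wrist'); t=snap('top','t1.png'); d=snap('side')
f=lambda u,v:(140+(u+.5)/2.4-.5,60+(v+.5)/2.4-.5)
g=lambda u,v:((u+.5)/2.2-.5,60+(v+.5)/2.2-.5)
k=lambda u,v:(235+(u+.5)/3.7-.5,125+(v+.5)/3.7-.5)
P={}
for n,p,z in [('shFR',(455,90),.012),('shFL',(452,216),.012),('shBL',(712,221),.012),('shBR',(723,97),.012),
 ('grip top front',(708,165),.116),('grip top back',(766,165),.116),('trig top front',(600,163),.113),('trig top back',(628,163),.113),
 ('grT a',(738,130),.116),('grT b',(738,202),.116),('trT a',(615,132),.113),('trT b',(615,196),.113),
 ('tipL in f',(44,216),.026),('tipL in b',(103,206),.026),('tipR in f',(30,90),.014),('tipR in b',(92,102),.014),('tipR top f',(28,70),.026),('tipR top b',(88,82),.026),
 ('head f a',(196,105),.028),('head f b',(197,203),.028),('tube a',(243,155),.024),('tube b',(486,155),.024)]:
    P[n]=onz(s,f(*p),z); print(n,P[n])
sh=(P['shFR']+P['shFL']+P['shBL']+P['shBR'])/4; ax=(P['shFR']+P['shFL']-P['shBL']-P['shBR'])/2
print('shoe ctr',sh,'len',np.linalg.norm(ax),'yaw',np.arctan2(ax[1],ax[0]), 'wid',np.linalg.norm(P['shFR']-P['shFL']))
for n,p,z in [('yelT a',(20,50),.08),('yelT b',(196,568),.08),('sill a',(135,98),.014),('sill b',(253,480),.014)]:
    print(n,onz(s,g(*p),z))
for n,p in [('sillL',(248,432)),('sillR',(508,376)),('sillL low',(248,432))]: print('side',n,onz(d,k(*p),.006))
for n,p in [('barL',(220,350)),('barR',(535,292))]: print('side',n,onz(d,k(*p),.08))
print(get_obs()['tcp_pos'])
E
```

```text
shFR [ 0.648  -0.2311  0.012 ]
shFL [ 0.5906 -0.2211  0.012 ]
shBL [ 0.5686 -0.3472  0.012 ]
shBR [ 0.6257 -0.3563  0.012 ]
grip top front [ 0.6037 -0.3175  0.116 ]
grip top back [ 0.6005 -0.3392  0.116 ]
trig top front [ 0.6104 -0.2779  0.113 ]
trig top back [ 0.6088 -0.2884  0.113 ]
grT a [ 0.6146 -0.3294  0.116 ]
grT b [ 0.5884 -0.3279  0.116 ]
trT a [ 0.6207 -0.2846  0.113 ]
trT b [ 0.5974 -0.2823  0.113 ]
tipL in f [ 0.623  -0.0286  0.026 ]
tipL in b [ 0.6229 -0.0579  0.026 ]
tipR in f [ 0.6805 -0.0331  0.014 ]
tipR in b [ 0.6703 -0.0609  0.014 ]
tipR top f [ 0.6877 -0.0394  0.026 ]
tipR top b [ 0.678  -0.0654  0.026 ]
head f a [ 0.6599 -0.1126  0.028 ]
head f b [ 0.617 -0.103  0.028]
tube a [ 0.6348 -0.1284  0.024 ]
tube b [ 0.6169 -0.2408  0.024 ]
shoe ctr [ 0.6082 -0.2889  0.012 ] len 0.12757561732170233 yaw 1.3963357598317159 wid 0.058269384730520866
yelT a [0.712  0.0782 0.08  ]
yelT b [0.4511 0.0862 0.08  ]
sill a [0.6915 0.0742 0.014 ]
sill b [0.4729 0.0807 0.014 ]
side sillL [0.4719 0.0796 0.006 ]
side sillR [0.6926 0.0775 0.006 ]
side sillL low [0.4719 0.0796 0.006 ]
side barL [0.4551 0.0903 0.08  ]
side barR [0.7131 0.0793 0.08  ]
[ 0.5507 -0.204   0.3313]
```

```bash
python3 - <<'E'
import cv2
t=cv2.imread('pics/t1.png')
cv2.imwrite('pics/c6.png',cv2.resize(t[150:280,150:300],None,fx=4.5,fy=4.5,interpolation=cv2.INTER_CUBIC))
E
```

```text
(no output)
```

View pics/c6.png

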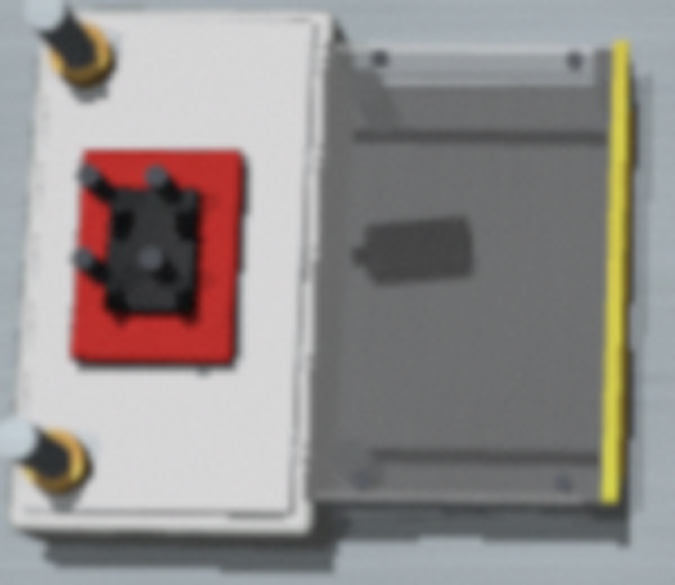

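```bash
python3 - <<'E'
from h import *
np.set_printoptions(precision=4,suppress=True)
s=snap('top'); d=snap('side','s2.png')
G=cv2.cvtColor(s['img'],cv2.COLOR_RGB2GRAY)
sub=cv2.resize(G[190:225,222:262],None,fx=8,fy=8,interpolation=cv2.INTER_CUBIC)
print(G[195:222:2,226:260:2])
m=(sub<88).astype(np.uint8)
n,l,st,c=cv2.connectedComponentsWithStats(m)
i=1+np.argmax(st[1:,4]); mm=(l==i).astype(np.uint8); print(st[i],c[i])
mm=cv2.morphologyEx(mm,cv2.MORPH_OPEN,np.ones((45,45),np.uint8))
cn=max(cv2.findContours(mm,0,2)[0],key=cv2.contourArea); r=cv2.minAreaRect(cn); print(r)
b=(cv2.boxPoints(r)+.5)/8-.5+[222,190]; print(b)
for z in (.034,.02,.006):
  print(z,np.array([onz(s,p,z)[:2] for p in b]).ravel(), onz(s,b.mean(0),z))
cv2.imwrite('pics/c7.png',cv2.cvtColor(cv2.resize(d['img'][190:250,300:360],None,fx=10,fy=10,interpolation=cv2.INTER_CUBIC),cv2.COLOR_RGB2BGR))
E
```

```text
[[105 111 112 110 111 110 111 111 110 108 111 110 110 111 110 109 110]
 [106 110 112 109 109 109 109 108 108 107 106 105 101 100 108 110 110]
 [106 109 109 100  97  90  87  85  80  78  76  74  74  75  96 110 110]
 [107 111 103  75  71  68  70  69  69  68  68  69  67  70  88 109 110]
 [106 108  99  72  69  69  69  68  70  69  70  69  69  68  79 109 113]
 [106  91  75  68  70  69  70  69  68  69  69  69  71  70  79 109 111]
 [106  86  71  69  72  71  71  70  70  70  70  69  70  72  76 107 111]
 [108 102  93  76  72  71  69  69  69  69  70  69  68  68  80 106 110]
 [107 110 109  85  72  70  70  73  73  73  76  80  81  86  95 109 111]
 [108 110 112 107  93  92  95 100 104 105 107 108 107 109 111 112 112]
 [108 111 111 111 110 111 109 110 110 111 111 112 111 112 111 110 109]
 [108 112 111 109 111 111 111 110 109 110 112 112 111 111 111 111 110]
 [109 111 110 111 110 110 111 111 110 110 111 111 111 111 112 110 110]
 [109 111 111 110 110 111 110 111 109 110 110 112 111 111 111 111 111]]
[   50    67   215   119 20451] [164.9528 126.1709]
((166.82351684570312, 125.79411315917969), (108.25414276123047, 193.70115661621094), 85.42607879638672)
[[229.8081 199.5078]
 [253.9437 197.577 ]
 [255.0228 211.0657]
 [230.8872 212.9965]]
0.034 [0.6196 0.2292 0.624  0.1668 0.5883 0.1636 0.5839 0.2257] [0.6039 0.1963 0.034 ]
0.02 [0.6231 0.2314 0.6276 0.1684 0.5915 0.1651 0.5871 0.2279] [0.6073 0.1982 0.02  ]
0.006 [0.6267 0.2336 0.6311 0.17   0.5947 0.1667 0.5903 0.2301] [0.6107 0.2001 0.006 ]
```

View pics/c7.png

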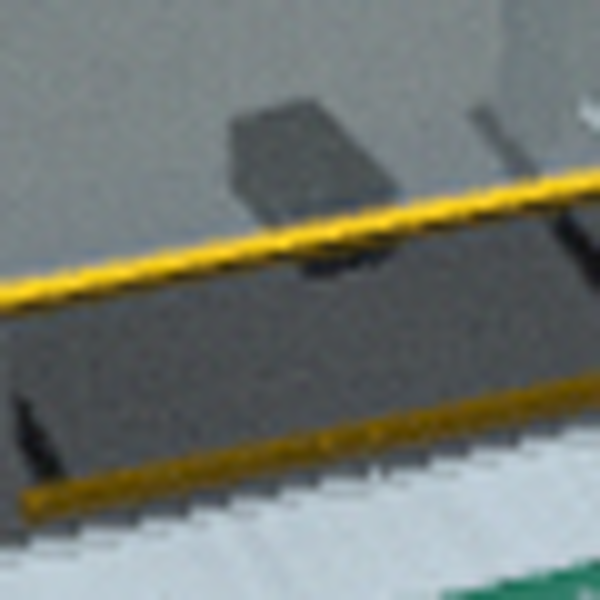

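>>> servo_tool(
  targets="1.9 -1.4 -0.2 0.009; 1.9 -1.4 -0.2 0; 1.9 -1.4 -0.2 0; 1.9 -1.4 -0.2 0; 1.9 -1.4 -0.2 0; 0 0 4 0; 0 0 4 0; 0 0 4 0; 0 0 4 0; 0 0 0 0",
)

```text
clock: 3.4
tcp_pos: [0.6002, -0.3077, 0.1743]
eef_rot: [-0.646, 0.764, 0.006, -0.003]
wrist_force: [-0.7, 0.7, -0.6]
grip_width: 0.0854
```

```bash
python3 - <<'E'
from h import *
snap('wrist','w2.png'); print(get_obs()['tcp_pos'],get_obs()['eef_rot'])
E
```

```text
[ 0.60226919 -0.30858897  0.17845313] [-0.64561145  0.76365957  0.00288541 -0.00126311]
```

View pics/w2.png

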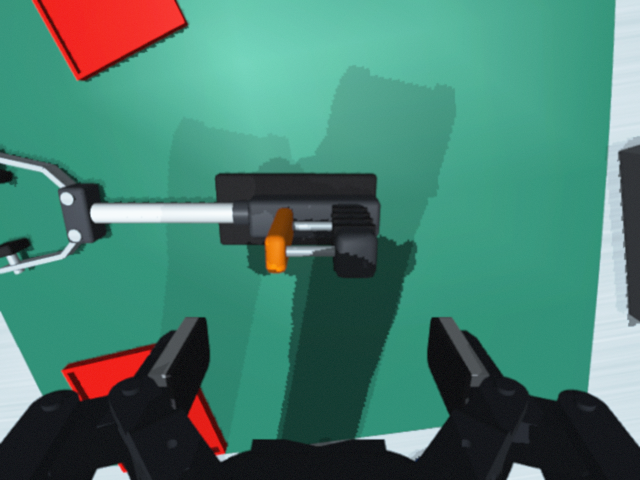

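```bash
python3 - <<'E'
from h import *
np.set_printoptions(precision=4,suppress=True)
import cv2
s=snap('wrist')
im=cv2.cvtColor(s['img'],cv2.COLOR_RGB2BGR)
cv2.imwrite('pics/c8.png',cv2.resize(im[160:300,200:400],None,fx=4,fy=4,interpolation=cv2.INTER_CUBIC))
for n,p,z in [('grip',(355.5,253),.116),('trig',(275.5,253),.113)]: print(n,onz(s,p,z))
o=get_obs();print(o['tcp_pos'],o['eef_rot'],o['clock'])
E
```

```text
grip [ 0.6053 -0.3293  0.116 ]
trig [ 0.6118 -0.2839  0.113 ]
[ 0.6041 -0.3093  0.1816] [-0.6456  0.7637  0.0003 -0.0001] 3.5
```

View pics/c8.png

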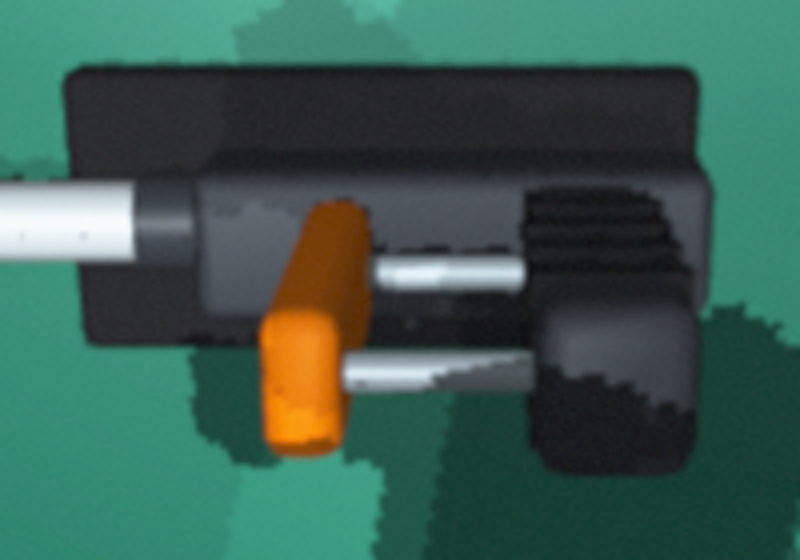

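>>> servo_tool(
  targets="0 -0.2 3 0; 0 0 3 0; 0 0 3 0; 0 0 2 0; 0 0 1.2 0; 0 0 0 0; 0 0 0 0",
)

```text
clock: 4.2
tcp_pos: [0.6076, -0.3103, 0.0617]
eef_rot: [-0.646, 0.764, -0.002, 0.001]
wrist_force: [0.5, -0.3, 0.0]
grip_width: 0.0855
```

```bash
python3 - <<'E'
from h import *
snap('side','s3.png');snap('wrist','w3.png'); o=get_obs();print(o['tcp_pos'],o['wrist_force'],o['torque'])
im=cv2.imread('pics/s3.png'); cv2.imwrite('pics/c9.png',cv2.resize(im[210:350,320:480],None,fx=4,fy=4,interpolation=cv2.INTER_CUBIC))
E
```

```text
[ 0.607588   -0.31025845  0.06176201] [ 0.3138622  -0.16578121 -0.26452881] [-0.02811101  0.04217795 -0.01426123]
```

View pics/c9.png

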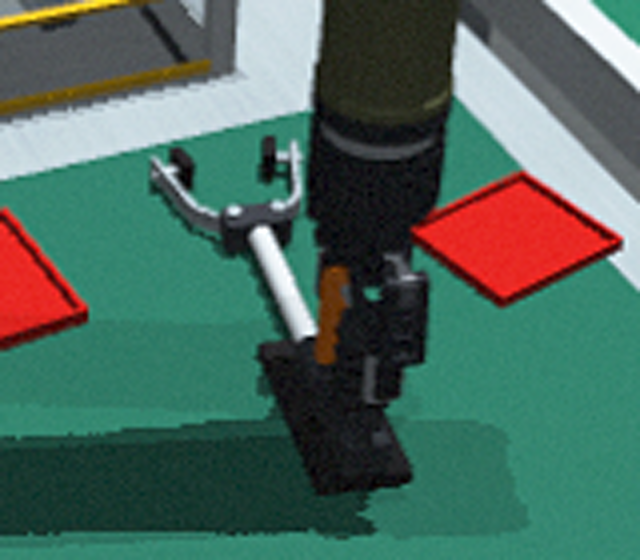

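View pics/w3.png

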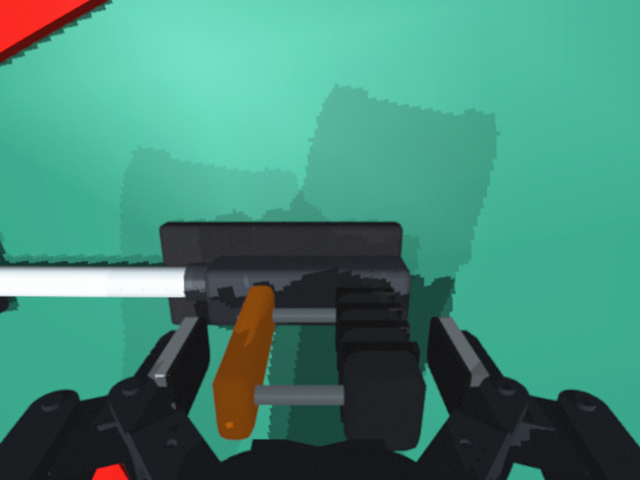

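>>> servo_tool(
  targets="0 0 0 0; 0 0 0 0; 0 0 0 0; 0 0 0 0; 0 0 0 0",
  jaw=-0.52,
)

```text
clock: 4.8
tcp_pos: [0.6067, -0.3105, 0.0606]
eef_rot: [-0.645, 0.764, -0.001, 0.0]
wrist_force: [-0.3, -1.9, 5.1]
grip_width: 0.0649
```

>>> servo_tool(
  targets="0 0 0 0; 0 0 0 0; 0 0 0 0",
  jaw=-0.48,
)

```text
clock: 5.1
tcp_pos: [0.6067, -0.3106, 0.0611]
eef_rot: [-0.645, 0.764, -0.001, 0.0]
wrist_force: [-1.6, -1.5, 7.7]
grip_width: 0.0637
```

>>> servo_tool(
  targets="0 0 0 0; 0 0 0 0; 0 0 0 0",
  jaw=-0.42,
)

```text
clock: 5.4
tcp_pos: [0.6066, -0.3117, 0.0618]
eef_rot: [-0.645, 0.764, -0.002, -0.0]
wrist_force: [-2.8, -1.4, 9.5]
grip_width: 0.0607
```

```bash
python3 - <<'E'
from h import *
snap('wrist','w4.png'); 
for i in range(3): o=get_obs();print(o['tcp_pos'],o['wrist_force'],o['torque'],o['grip_width'],o['clock'])
E
```

```text
[ 0.60658302 -0.31166043  0.0617669 ] [-2.99664325 -1.61178968 11.27641761] [-0.30313337  0.39071286 -0.12170017] 0.061035329972520404 5.45
[ 0.60658302 -0.31166043  0.0617669 ] [-2.99664325 -1.61178968 11.27641761] [-0.30313337  0.39071286 -0.12170017] 0.061035329972520404 5.45
[ 0.60658302 -0.31166043  0.0617669 ] [-2.99664325 -1.61178968 11.27641761] [-0.30313337  0.39071286 -0.12170017] 0.061035329972520404 5.45
```

View pics/w4.png

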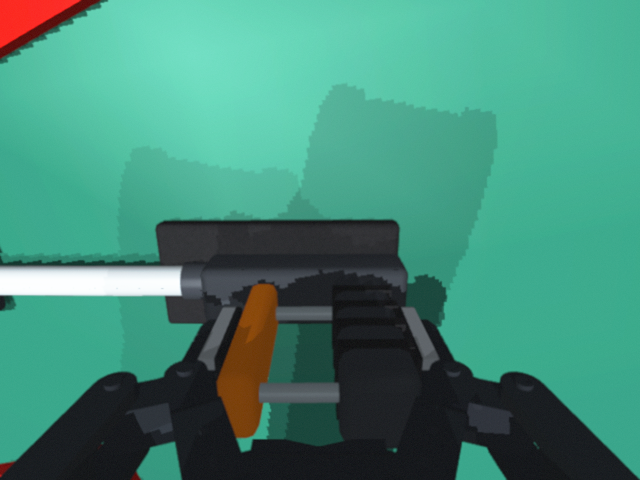

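>>> servo_tool(
  targets="0 0 0 0; 0 0 0 0; 0 0 -0.6 0; 0 0 -0.6 0; 0 0 -0.6 0; 0 0 -0.2 0; 0 0 0 0; 0 0 0 0",
  jaw=-0.39,
)

```text
clock: 6.25
tcp_pos: [0.6059, -0.3094, 0.0789]
eef_rot: [-0.646, 0.764, 0.0, -0.0]
wrist_force: [0.0, -0.8, -3.3]
grip_width: 0.0597
```

>>> servo_tool(
  targets="0 0 0 -0.06; 0 0 0 -0.06; 0 0 0 -0.06; 0 0 0 -0.06; 0 0 0 0; 0 0 0 0",
)

```text
clock: 6.85
tcp_pos: [0.6059, -0.3095, 0.079]
eef_rot: [0.732, -0.681, -0.0, 0.0]
wrist_force: [-0.9, 0.9, -2.5]
grip_width: 0.0596
```

```bash
cat >> h.py <<'E'
def widths(n,cam='top'):
    w=[];F=[]
    for i in range(n):
        s=snapshot(cam); o=get_obs(); w.append(o['grip_width']*1e3); F.append(np.r_[o['wrist_force'],o['torque']])
    return np.mean(w),np.std(w)/np.sqrt(n),np.mean(F,0),o,s
E
python3 - <<'E'
from h import *
np.set_printoptions(precision=4,suppress=True)
snap('side','s5.png')
m,e,F,o,s=widths(6); print(m,e,F,o['tcp_pos'],o['eef_rot'],o['clock'])
x=o['eef_rot'];print('toolx yaw',np.arctan2(2*x[0]*x[1],x[0]**2-x[1]**2)+np.pi)
cv2.imwrite('pics/t5.png',cv2.cvtColor(s['img'],cv2.COLOR_RGB2BGR))
im=cv2.imread('pics/s5.png'); cv2.imwrite('pics/c10.png',cv2.resize(im[170:350,280:480],None,fx=3.3,fy=3.3,interpolation=cv2.INTER_CUBIC))
im=cv2.imread('pics/t5.png'); cv2.imwrite('pics/c11.png',cv2.resize(im[140:260,220:460],None,fx=3.3,fy=3.3,interpolation=cv2.INTER_CUBIC))
E
```

```text
59.741040885721844 0.07421150908655588 [ 0.3225  0.1576 -3.2158 -0.2085 -0.0207 -0.0024] [ 0.6061 -0.3096  0.0793] [ 0.7323 -0.681   0.0001  0.    ] 7.2
toolx yaw 1.6433826828624793
```

View pics/c10.png

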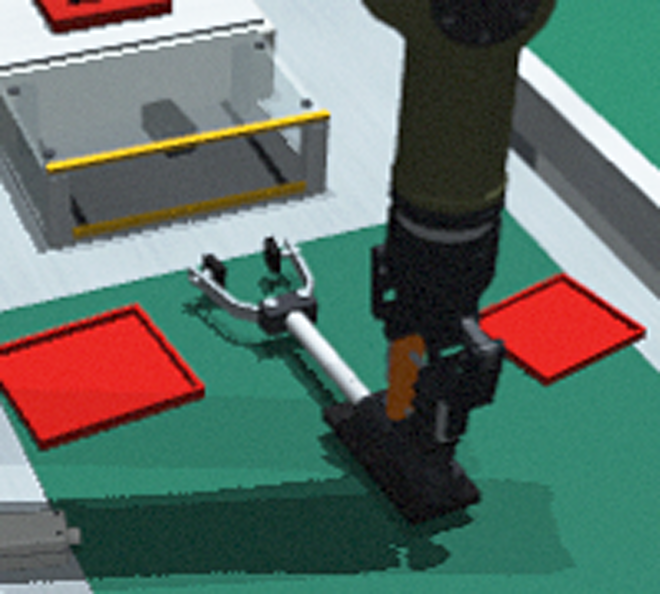

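View pics/c11.png

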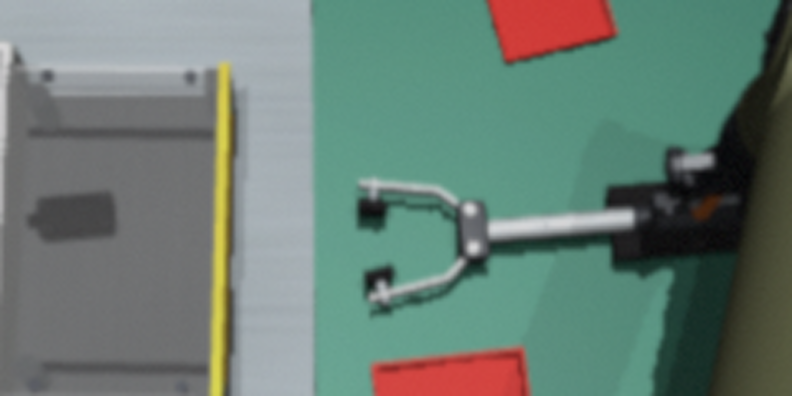

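```bash
python3 - <<'E'
from h import *
np.set_printoptions(precision=4,suppress=True)
s=snap('top'); h=.018
f=lambda u,v:(220+(u+.5)/3.3-.5,140+(v+.5)/3.3-.5)
for n,p,z in [('R in top',(372,214),.026+h),('R in bot',(372,223),.002+h),('L in top',(380,270),.026+h),('tube a',(490,232),.024+h),('tube b',(635,220),.024+h)]: print(n,onz(s,f(*p),z))
E
```

```text
R in top [ 0.6011 -0.035   0.044 ]
R in bot [ 0.5996 -0.0354  0.02  ]
L in top [ 0.5568 -0.0406  0.044 ]
tube a [ 0.5864 -0.1261  0.042 ]
tube b [ 0.595 -0.239  0.042]
```

```bash
python3 - <<'E'
from h import *
np.set_printoptions(precision=4,suppress=True)
s=snap('side'); t=snap('top')
f=lambda u,v:(300+(u+.5)/10-.5,190+(v+.5)/10-.5)
k=lambda u,v:(280+(u+.5)/3.3-.5,170+(v+.5)/3.3-.5)
for n,p in [('back-left',(232,122)),('back-right',(308,98)),('front-right',(398,186))]: print(n,onz(s,f(*p),.034))
for n,p in [('Ltip',(213,256)),('Rtip',(270,240)),('Linner',(222,258)),('Rinner',(264,242))]: print(n,onz(s,k(*p),.044))
print('tube', onz(s,k(298,318),.042),onz(s,k(358,395),.042))
img=cv2.cvtColor(s['img'],cv2.COLOR_RGB2BGR); cv2.imwrite('pics/c12.png',cv2.resize(img[225:310,330:400],None,fx=7,fy=7,interpolation=cv2.INTER_CUBIC))
E
```

```text
back-left [0.5887 0.2171 0.034 ]
back-right [0.6157 0.2218 0.034 ]
front-right [0.6228 0.1647 0.034 ]
Ltip [ 0.5553 -0.0379  0.044 ]
Rtip [ 0.6083 -0.0341  0.044 ]
Linner [ 0.5612 -0.0432  0.044 ]
Rinner [ 0.6025 -0.0349  0.044 ]
tube [ 0.5878 -0.1362  0.042 ] [ 0.5912 -0.2376  0.042 ]
```

View pics/c12.png

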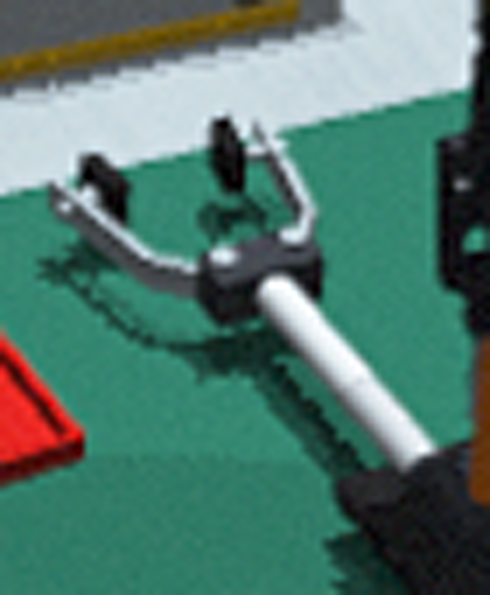

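>>> servo_tool(
  targets="-1.7 -0.84 0 0; -1.7 -0.84 0 0; -1.7 -0.84 0 0; -1.7 -0.84 0 0; -1.7 -0.84 0 0; 0 0 0 0; 0 0 0 0",
)

```text
clock: 8.05
tcp_pos: [0.6421, -0.2206, 0.0793]
eef_rot: [0.733, -0.68, 0.0, 0.0]
wrist_force: [0.6, -1.1, -2.4]
grip_width: 0.0594
```

```bash
python3 - <<'E'
from h import *
np.set_printoptions(precision=4,suppress=True)
s=snap('side','s6.png');t=snap('top','t6.png');o=get_obs(); print(o['tcp_pos'],o['clock'],o['grip_width'])
im=cv2.imread('pics/s6.png'); cv2.imwrite('pics/c13.png',cv2.resize(im[180:270,290:390],None,fx=6,fy=6,interpolation=cv2.INTER_CUBIC))
im=cv2.imread('pics/t6.png'); cv2.imwrite('pics/c14.png',cv2.resize(im[150:250,220:360],None,fx=5.5,fy=5.5,interpolation=cv2.INTER_CUBIC))
E
```

```text
[ 0.6414 -0.2231  0.0792] 8.15 0.05976091489801965
```

View pics/c13.png

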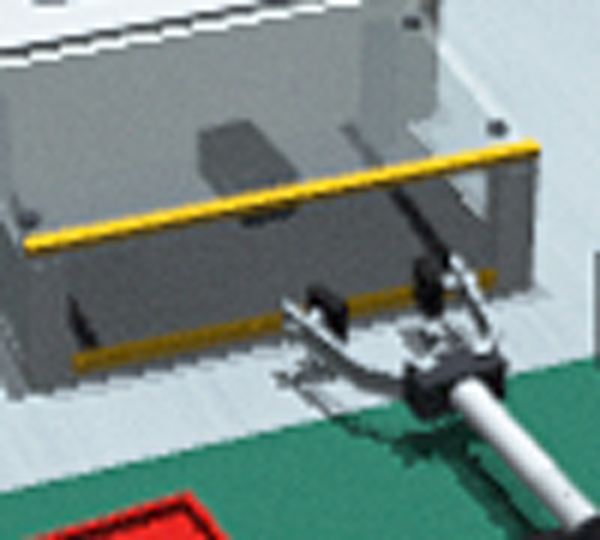

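View pics/c14.png

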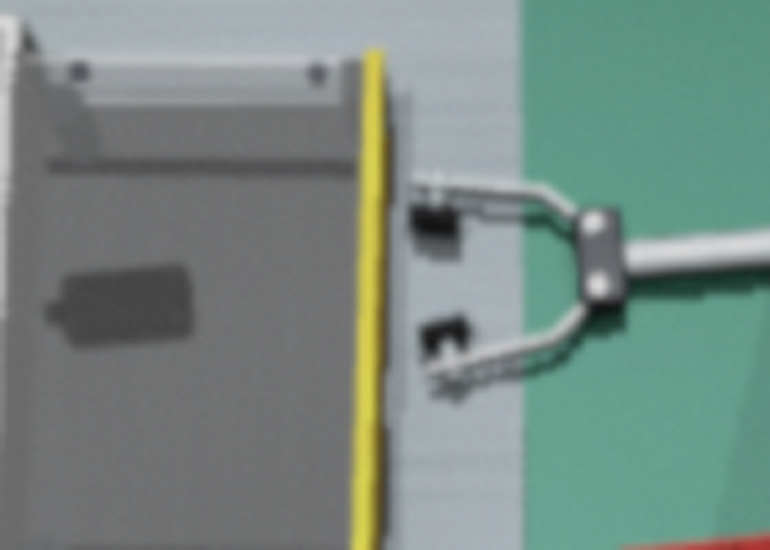

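```bash
python3 - <<'E'
from h import *
np.set_printoptions(precision=4,suppress=True)
s=snap('top'); d=snap('side')
f=lambda u,v:(220+(u+.5)/5.5-.5,150+(v+.5)/5.5-.5)
P={n:onz(s,f(*p),z) for n,p,z in [('R',(436,237),.02),('L',(444,320),.044),('tubeb',(770,247),.042),('tubea',(630,257),.042),('sf1',(62,272),.034),('sf2',(188,264),.034),('sn1',(70,348),.006),('sn2',(192,337),.006)]}
for n in P: print(n,P[n])
a=np.array([-.0725,.9974]);nn=np.array([-a[1],a[0]])  # left normal
tm=(P['R']+P['L'])[:2]/2; sc=(P['sf1']+P['sf2']+P['sn1']+P['sn2'])[:2]/4
print('tips mid',tm,'shell',sc,'along',(sc-tm)@a,'left',(sc-tm)@nn)
k=lambda u,v:(290+(u+.5)/6-.5,180+(v+.5)/6-.5)
Q={n:onz(d,k(*p),z) for n,p,z in [('L',(330,288),.044),('R',(418,258),.044),('Lb',(345,340),.02),('Rb',(430,312),.02),('bl',(200,130),.034),('br',(250,119),.034),('fr',(303,180),.034)]}
for n in Q: print(n,Q[n])
E
```

```text
R [0.6394 0.0513 0.02  ]
L [0.5933 0.0468 0.044 ]
tubeb [ 0.6273 -0.1052  0.042 ]
tubea [ 0.6231 -0.0398  0.042 ]
sf1 [0.6208 0.2265 0.034 ]
sf2 [0.624  0.1672 0.034 ]
sn1 [0.5906 0.2263 0.006 ]
sn2 [0.5953 0.1681 0.006 ]
tips mid [0.6164 0.0491] shell [0.6077 0.197 ] along 0.14819109934553223 left -0.002051508939086686
L [0.5923 0.0493 0.044 ]
R [0.6416 0.0577 0.044 ]
Lb [0.596  0.0383 0.02  ]
Rb [0.6433 0.0452 0.02  ]
bl [0.5902 0.2197 0.034 ]
br [0.6181 0.2204 0.034 ]
fr [0.6219 0.1565 0.034 ]
```

>>> servo_tool(
  targets="-1.5 0 0 0; -2 0 0 0; -2 0 0 0; -2 0 0 0; -1.5 0 0 0; -0.5 0 0 0; 0 0 0 0; 0 0 0 0",
)

```text
clock: 9.05
tcp_pos: [0.6348, -0.1282, 0.0793]
eef_rot: [0.732, -0.681, 0.0, 0.0]
wrist_force: [0.6, -0.9, -3.9]
grip_width: 0.0598
```

```bash
python3 - <<'E'
from h import *
np.set_printoptions(precision=4,suppress=True)
s=snap('side','s7.png');t=snap('top','t7.png');o=get_obs(); print(o['tcp_pos'],o['clock'],o['grip_width'],o['wrist_force'])
im=cv2.imread('pics/s7.png'); cv2.imwrite('pics/c15.png',cv2.resize(im[180:270,290:390],None,fx=6,fy=6,interpolation=cv2.INTER_CUBIC))
im=cv2.imread('pics/t7.png'); cv2.imwrite('pics/c16.png',cv2.resize(im[170:240,215:315],None,fx=7.5,fy=7.5,interpolation=cv2.INTER_CUBIC))
E
```

```text
[ 0.6348 -0.1287  0.0792] 9.15 0.0596087146080068 [-0.6089 -0.4934 -3.5703]
```

View pics/c15.png

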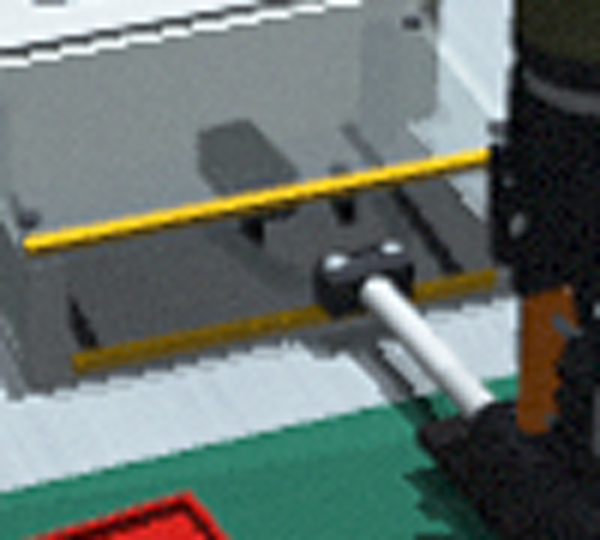

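View pics/c16.png

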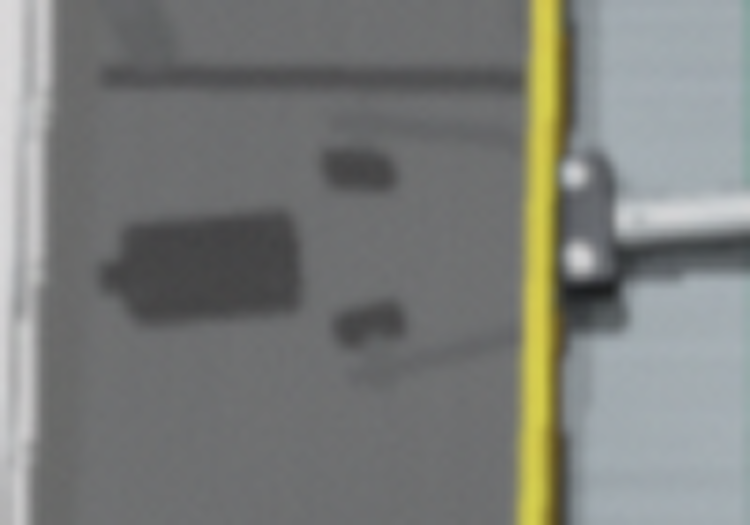

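```bash
python3 - <<'E'
from h import *
np.set_printoptions(precision=4,suppress=True)
s=snap('top'); 
f=lambda u,v:(215+(u+.5)/7.5-.5,170+(v+.5)/7.5-.5)
P={n:onz(s,f(*p),z) for n,p,z in [('R',(358,190),.02),('L',(368,305),.044),('Ro',(355,147),.044),('Lo',(368,345),.02),('sf1',(125,228),.034),('sf2',(290,212),.034),('sn1',(145,323),.006),('sn2',(298,308),.006)]}
for n in P: print(n,P[n])
a=np.array([-.0725,.9974]);nn=np.array([-a[1],a[0]])
tm=(P['R']+P['L'])[:2]/2; sc=(P['sf1']+P['sf2']+P['sn1']+P['sn2'])[:2]/4
print('tips mid',tm,'gap',np.linalg.norm(P['R']-P['L']),'shell',sc,'along',(sc-tm)@a,'left',(sc-tm)@nn)
E
```

```text
R [0.6345 0.1466 0.02  ]
L [0.5879 0.1404 0.044 ]
Ro [0.6435 0.1454 0.044 ]
Lo [0.5793 0.1427 0.02  ]
sf1 [0.6183 0.2255 0.034 ]
sf2 [0.6233 0.1686 0.034 ]
sn1 [0.5912 0.2222 0.006 ]
sn2 [0.5959 0.1687 0.006 ]
tips mid [0.6112 0.1435] gap 0.0527619486164818 shell [0.6072 0.1962] along 0.05283475948622717 left 0.00017912279678074602
```

>>> servo_tool(
  targets="-1 0 0 0; -1 0 0 0; -1 0 0 0; -1 0 0 0; -1 0 0 0; 0 0 0.3 0; 0 0 0.4 0; 0 0 0 0; 0 0 0 0; 0 0 0 0",
)

```text
clock: 10.2
tcp_pos: [0.6313, -0.0778, 0.0723]
eef_rot: [0.732, -0.681, 0.0, 0.0]
wrist_force: [0.0, 0.3, -3.0]
grip_width: 0.0599
```

```bash
python3 - <<'E'
from h import *
np.set_printoptions(precision=4,suppress=True)
s=snap('side','s8.png');t=snap('top','t8.png')
m,e,F,o,_=widths(6); print(m,e,F,o['tcp_pos'],o['clock'])
im=cv2.imread('pics/s8.png'); cv2.imwrite('pics/c17.png',cv2.resize(im[180:270,290:390],None,fx=6,fy=6,interpolation=cv2.INTER_CUBIC))
im=cv2.imread('pics/t8.png'); cv2.imwrite('pics/c18.png',cv2.resize(im[170:240,215:315],None,fx=7.5,fy=7.5,interpolation=cv2.INTER_CUBIC))
E
```

```text
59.69712534223209 0.09359984654876564 [ 0.416  -0.0757 -3.6822 -0.1528 -0.0245 -0.0014] [ 0.6313 -0.0772  0.0724] 10.6
```

View pics/c17.png

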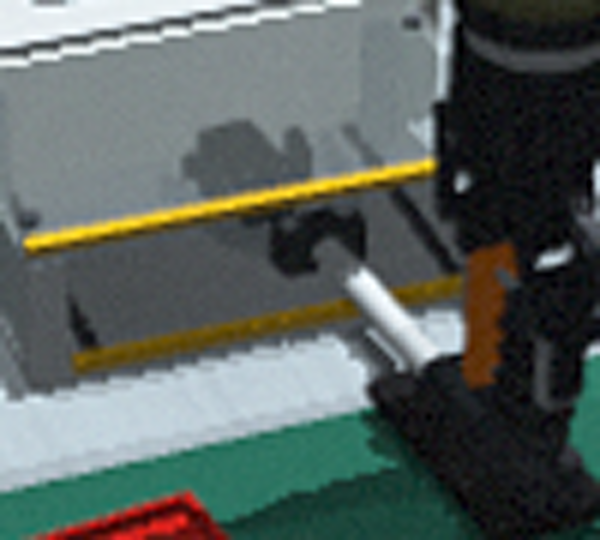

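View pics/c18.png

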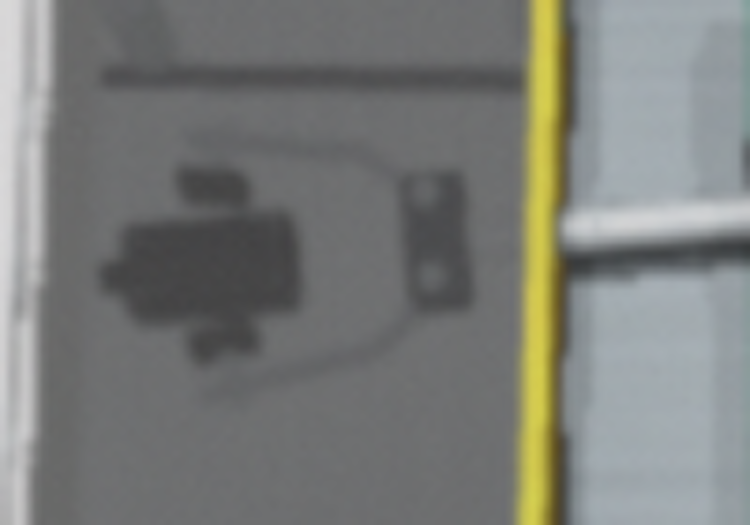

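>>> servo_tool(
  targets="0 0 0 0; 0 0 0 0; 0 0 0 0",
  jaw=-0.35,
)

```text
clock: 10.9
tcp_pos: [0.6312, -0.0771, 0.0723]
eef_rot: [0.732, -0.681, 0.0, 0.0]
wrist_force: [0.5, -0.4, -3.2]
grip_width: 0.0579
```

>>> servo_tool(
  targets="0 0 0 0; 0 0 0 0; 0 0 0 0",
  jaw=-0.31,
)

```text
clock: 11.2
tcp_pos: [0.6312, -0.0771, 0.0723]
eef_rot: [0.732, -0.681, 0.0, 0.0]
wrist_force: [0.7, -0.1, -3.0]
grip_width: 0.0562
```

```bash
cat > st.py <<'E'
from h import *
import sys
np.set_printoptions(precision=3,suppress=True)
j=float(sys.argv[1]); n=int(sys.argv[2]); nm=sys.argv[3]
m,e,F,o,s=widths(n); print('cmd %.3f w %.3f +- %.3f off %.3f'%((1-j)/2*85,m,e,m-(1-j)/2*85),F,o['tcp_pos'],o['clock'])
im=cv2.cvtColor(s['img'],cv2.COLOR_RGB2BGR); cv2.imwrite('pics/%s.png'%nm,cv2.resize(im[185:225,220:280],None,fx=12,fy=12,interpolation=cv2.INTER_CUBIC))
E
python3 st.py -0.31 8 d1
```

```text
cmd 55.675 w 56.270 +- 0.057 off 0.595 [ 0.037 -0.116 -3.663 -0.156 -0.015  0.02 ] [ 0.631 -0.077  0.072] 11.6
```

View pics/d1.png

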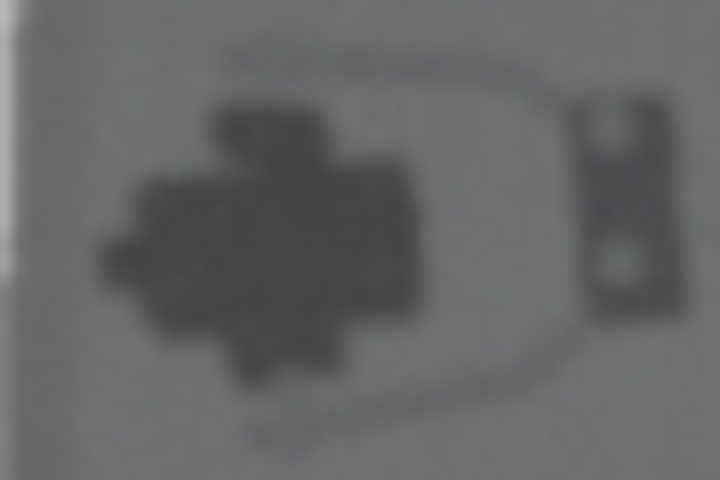

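>>> servo_tool(
  targets="0 0 0 0; 0 0 0 0; 0 0 0 0",
  jaw=-0.298,
)

```text
clock: 11.9
tcp_pos: [0.6312, -0.0772, 0.0723]
eef_rot: [0.732, -0.681, 0.0, 0.0]
wrist_force: [-0.4, -0.1, -3.1]
grip_width: 0.0556
```

```bash
python3 st.py -0.298 6 d2
```

```text
cmd 55.165 w 55.598 +- 0.056 off 0.433 [-0.205  0.029 -3.249 -0.175 -0.029 -0.018] [ 0.631 -0.077  0.072] 12.2
```

>>> servo_tool(
  targets="0 0 0 0; 0 0 0 0; 0 0 0 0",
  jaw=-0.292,
)

```text
clock: 12.5
tcp_pos: [0.6312, -0.0771, 0.0723]
eef_rot: [0.732, -0.681, 0.0, 0.0]
wrist_force: [0.1, 0.9, -3.4]
grip_width: 0.0558
```

```bash
python3 st.py -0.292 6 d3
```

```text
cmd 54.910 w 55.393 +- 0.082 off 0.483 [-0.148  0.285 -3.495 -0.181 -0.045 -0.017] [ 0.631 -0.077  0.072] 12.8
```

>>> servo_tool(
  targets="0 0 0 0; 0 0 0 0; 0 0 0 0",
  jaw=-0.286,
)

```text
clock: 13.1
tcp_pos: [0.6313, -0.0772, 0.0723]
eef_rot: [0.732, -0.681, 0.0, 0.0]
wrist_force: [-0.2, -0.8, -3.8]
grip_width: 0.0549
```

```bash
python3 st.py -0.286 6 d4
```

```text
cmd 54.655 w 55.117 +- 0.087 off 0.462 [ 0.034  0.118 -3.91  -0.178 -0.031  0.013] [ 0.631 -0.077  0.072] 13.4
```

>>> servo_tool(
  targets="0 0 0 0; 0 0 0 0; 0 0 0 0",
  jaw=-0.28,
)

```text
clock: 13.7
tcp_pos: [0.6312, -0.0772, 0.0723]
eef_rot: [0.732, -0.681, 0.0, 0.0]
wrist_force: [-1.1, 0.2, -2.9]
grip_width: 0.0552
```

```bash
python3 st.py -0.28 6 d5
```

```text
cmd 54.400 w 54.895 +- 0.106 off 0.495 [-0.079 -0.482 -3.303 -0.159 -0.034  0.004] [ 0.631 -0.077  0.072] 14.0
```

>>> servo_tool(
  targets="0 0 0 0; 0 0 0 0; 0 0 0 0",
  jaw=-0.274,
)

```text
clock: 14.3
tcp_pos: [0.6312, -0.0771, 0.0723]
eef_rot: [0.732, -0.681, 0.0, 0.0]
wrist_force: [-0.2, 0.2, -3.3]
grip_width: 0.0549
```

```bash
python3 st.py -0.274 6 d6
```

```text
cmd 54.145 w 54.612 +- 0.062 off 0.467 [-0.218  0.152 -3.496 -0.191 -0.014  0.01 ] [ 0.631 -0.077  0.072] 14.6
```

```bash
python3 - <<'E'
from h import *
s=snap('side','s9.png'); im=cv2.imread('pics/s9.png'); cv2.imwrite('pics/c19.png',cv2.resize(im[195:230,310:360],None,fx=14,fy=14,interpolation=cv2.INTER_CUBIC))
E
```

```text
(no output)
```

View pics/c19.png

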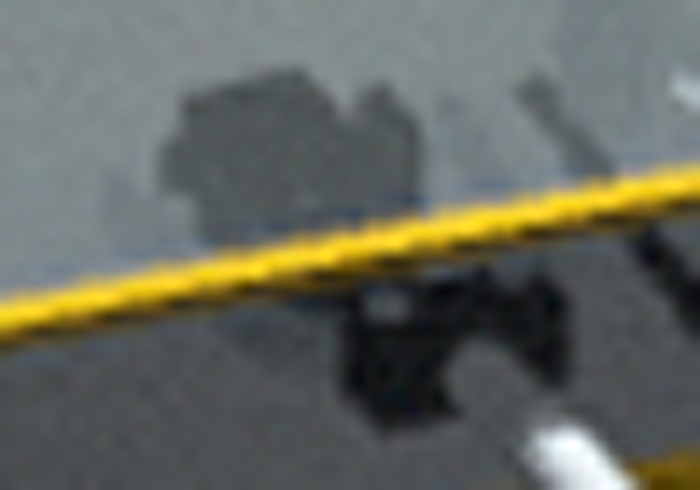

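View pics/d6.png

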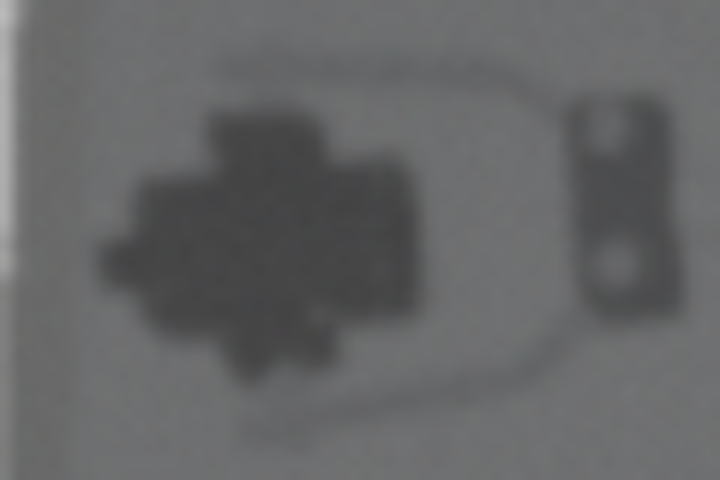

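>>> servo_tool(
  targets="0 0.1 0 0; 0 0 0 0; 0 0 0 0",
  jaw=-0.266,
)

```text
clock: 14.95
tcp_pos: [0.6302, -0.0772, 0.0723]
eef_rot: [0.732, -0.681, 0.0, 0.0]
wrist_force: [0.4, 0.5, -4.3]
grip_width: 0.0541
```

```bash
python3 st.py -0.266 5 d7
```

```text
cmd 53.805 w 54.269 +- 0.103 off 0.464 [-0.104  0.219 -3.709 -0.175 -0.036  0.027] [ 0.63  -0.077  0.072] 15.2
```

>>> servo_tool(
  targets="0 0 0 0; 0 0 0 0; 0 0 0 0",
  jaw=-0.26,
)

```text
clock: 15.5
tcp_pos: [0.6302, -0.0772, 0.0723]
eef_rot: [0.732, -0.681, 0.0, 0.0]
wrist_force: [-0.4, -0.3, -3.8]
grip_width: 0.0538
```

```bash
python3 st.py -0.26 5 d8
```

```text
cmd 53.550 w 54.140 +- 0.066 off 0.590 [ 0.262 -0.1   -3.147 -0.188 -0.038  0.012] [ 0.63  -0.077  0.072] 15.75
```

>>> servo_tool(
  targets="0 0 0 0; 0 0 0 0; 0 0 0 0",
  jaw=-0.254,
)

```text
clock: 16.05
tcp_pos: [0.6303, -0.0772, 0.0723]
eef_rot: [0.732, -0.681, 0.0, 0.0]
wrist_force: [0.2, -0.1, -3.6]
grip_width: 0.0542
```

```bash
python3 st.py -0.254 5 d9
```

```text
cmd 53.295 w 53.826 +- 0.076 off 0.531 [ 0.072  0.176 -3.553 -0.17  -0.056 -0.034] [ 0.63  -0.077  0.072] 16.3
```

>>> servo_tool(
  targets="0 0 0 0; 0 0 0 0; 0 0 0 0",
  jaw=-0.248,
)

```text
clock: 16.6
tcp_pos: [0.6303, -0.0773, 0.0723]
eef_rot: [0.732, -0.681, 0.0, -0.0]
wrist_force: [1.1, -0.2, -3.7]
grip_width: 0.0537
```

```bash
python3 st.py -0.248 5 d10
```

```text
cmd 53.040 w 53.590 +- 0.136 off 0.550 [ 0.212 -0.205 -4.059 -0.184 -0.112 -0.093] [ 0.63  -0.077  0.072] 16.85
```

View pics/d10.png

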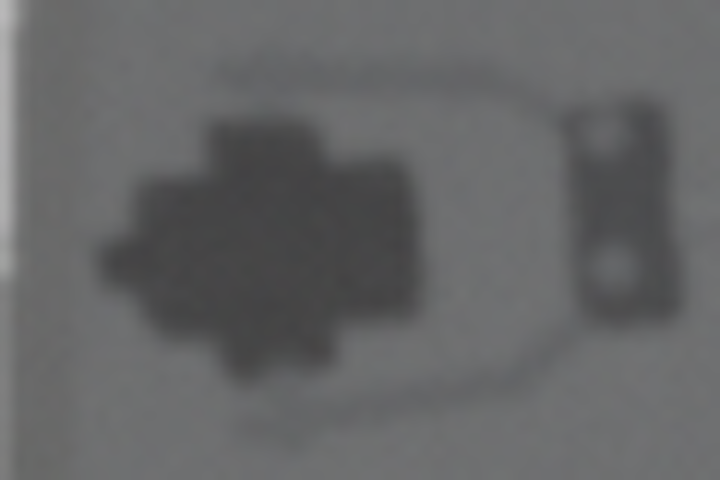

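>>> servo_tool(
  targets="0 0 0 0; 0 0 0 0; 0 0 0 0",
  jaw=-0.243,
)

```text
clock: 17.15
tcp_pos: [0.6303, -0.0773, 0.0724]
eef_rot: [0.732, -0.681, 0.0, -0.0]
wrist_force: [0.6, 0.5, -3.0]
grip_width: 0.0533
```

```bash
python3 st.py -0.243 6 d11
```

```text
cmd 52.827 w 53.390 +- 0.055 off 0.562 [ 0.714 -0.318 -3.443 -0.239 -0.2   -0.168] [ 0.63  -0.077  0.072] 17.45
```

>>> servo_tool(
  targets="0 0 0 0; 0 0 0 0; 0 0 0 0",
  jaw=-0.238,
)

```text
clock: 17.75
tcp_pos: [0.6303, -0.0773, 0.0724]
eef_rot: [0.732, -0.681, 0.0, -0.0]
wrist_force: [1.5, 0.1, -4.0]
grip_width: 0.0536
```

```bash
python3 st.py -0.238 6 d12
```

```text
cmd 52.615 w 53.249 +- 0.049 off 0.634 [ 0.642 -0.682 -3.271 -0.28  -0.24  -0.191] [ 0.63  -0.077  0.072] 18.05
```

```bash
python3 - <<'E'
import cv2,numpy as np
a=[cv2.imread('pics/%s.png'%n)[60:420,80:440] for n in('d6','d12')]
cv2.imwrite('pics/e1.png',np.clip(np.hstack(a).astype(float)*2-60,0,255).astype(np.uint8))
E
python3 st.py -0.238 6 d12b
```

```text
cmd 52.615 w 53.241 +- 0.027 off 0.626 [ 0.986 -0.472 -3.276 -0.317 -0.265 -0.229] [ 0.63  -0.077  0.072] 18.35
```

View pics/e1.png

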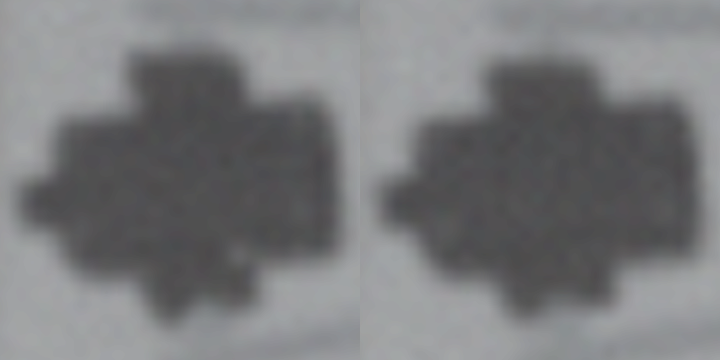

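>>> servo_tool(
  targets="0 -0.05 0 0; 0 0 0 0; 0 0 0 0",
)

```text
clock: 18.65
tcp_pos: [0.6306, -0.0771, 0.0722]
eef_rot: [0.732, -0.681, -0.0, 0.0]
wrist_force: [0.8, 0.3, -4.0]
grip_width: 0.0532
```

```bash
python3 st.py -0.238 6 d13
```

```text
cmd 52.615 w 53.266 +- 0.061 off 0.651 [ 0.325 -0.983 -3.437 -0.288 -0.123 -0.075] [ 0.631 -0.077  0.072] 18.95
```

>>> servo_tool(
  targets="0 -0.05 0 0; 0 0 0 0; 0 0 0 0",
)

```text
clock: 19.25
tcp_pos: [0.631, -0.0771, 0.0722]
eef_rot: [0.733, -0.681, -0.0, 0.0]
wrist_force: [0.1, -0.2, -2.8]
grip_width: 0.0533
```

```bash
python3 st.py -0.238 6 d14
```

```text
cmd 52.615 w 53.171 +- 0.080 off 0.556 [-0.631 -0.627 -3.18  -0.274  0.12   0.158] [ 0.631 -0.077  0.072] 19.55
```

>>> servo_tool(
  targets="0 0.03 0 0; 0 0 0 0; 0 0 0 0",
  jaw=-0.235,
)

```text
clock: 19.85
tcp_pos: [0.6309, -0.0771, 0.0723]
eef_rot: [0.732, -0.681, 0.0, 0.0]
wrist_force: [-0.0, -1.0, -3.0]
grip_width: 0.0535
```

```bash
python3 st.py -0.235 10 d15
```

```text
cmd 52.487 w 52.992 +- 0.074 off 0.504 [-0.719 -0.555 -3.562 -0.27   0.1    0.141] [ 0.631 -0.077  0.072] 20.35
```

>>> servo_tool(
  targets="0 0 0 0; 0 0 0 0; 0 0 0 0",
  jaw=-0.231,
)

```text
clock: 20.65
tcp_pos: [0.6309, -0.0772, 0.0723]
eef_rot: [0.732, -0.681, 0.0, 0.0]
wrist_force: [-0.4, -1.2, -2.7]
grip_width: 0.053
```

```bash
python3 st.py -0.231 10 d16
```

```text
cmd 52.318 w 52.978 +- 0.036 off 0.661 [-0.882 -0.421 -3.085 -0.262  0.124  0.159] [ 0.631 -0.077  0.072] 21.15
```

>>> servo_tool(
  targets="0 0 0 0; 0 0 0 0; 0 0 0 0",
  jaw=-0.227,
)

```text
clock: 21.45
tcp_pos: [0.6309, -0.0772, 0.0723]
eef_rot: [0.732, -0.681, 0.0, 0.0]
wrist_force: [-1.1, -0.9, -3.1]
grip_width: 0.0525
```

```bash
python3 st.py -0.227 10 d17
```

```text
cmd 52.148 w 52.685 +- 0.053 off 0.537 [-0.418 -0.875 -3.033 -0.298  0.136  0.172] [ 0.631 -0.077  0.072] 21.95
```

>>> servo_tool(
  targets="0 0 -0.2 0; 0 0 -0.2 0; 0 0 0 0; 0 0 0 0; 0 0 0 0",
)

```text
clock: 22.45
tcp_pos: [0.6308, -0.0771, 0.0762]
eef_rot: [0.732, -0.681, -0.0, 0.0]
wrist_force: [0.8, 0.2, -5.3]
grip_width: 0.0528
```

```bash
python3 st.py -0.227 8 d18; python3 - <<'E'
from h import *
s=snap('side','s10.png'); im=cv2.imread('pics/s10.png'); cv2.imwrite('pics/c20.png',cv2.resize(im[195:230,310:360],None,fx=14,fy=14,interpolation=cv2.INTER_CUBIC))
E
```

```text
cmd 52.148 w 52.723 +- 0.083 off 0.576 [-0.072  0.294 -4.928 -0.597 -0.052  0.018] [ 0.631 -0.077  0.076] 22.85
```

View pics/d18.png

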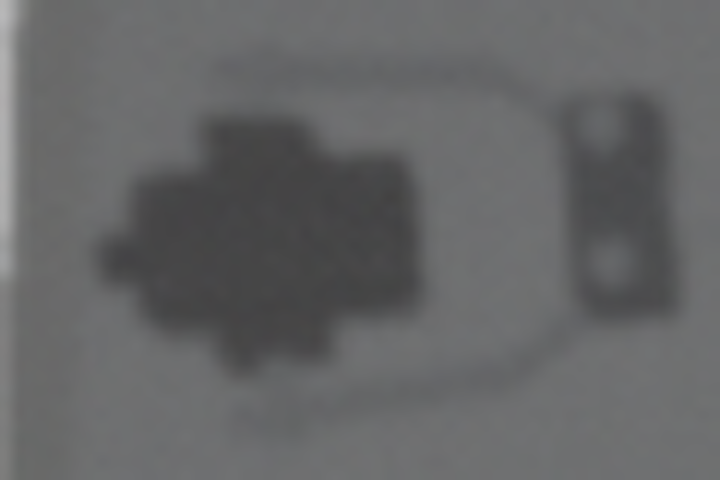

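View pics/c20.png

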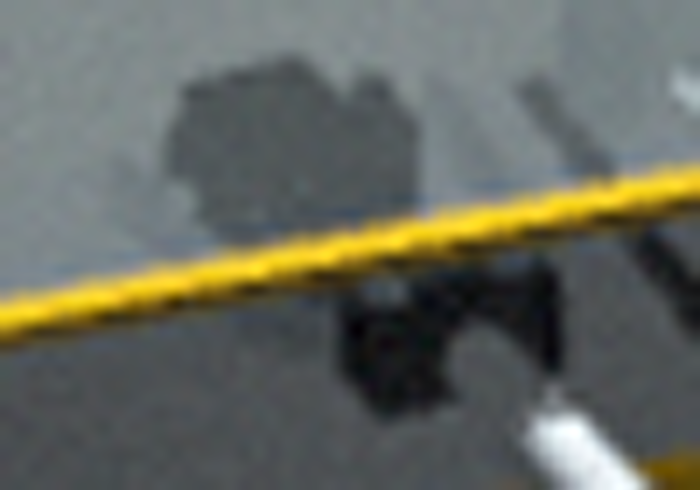

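>>> servo_tool(
  targets="0 0 0.1 0; 0 0 0 0; 0 0 0 0",
  jaw=-0.23,
)

```text
clock: 23.2
tcp_pos: [0.6309, -0.0772, 0.0752]
eef_rot: [0.732, -0.681, -0.0, 0.0]
wrist_force: [-0.1, 0.1, -5.6]
grip_width: 0.0527
```

```bash
python3 st.py -0.23 6 d19
```

```text
cmd 52.275 w 52.939 +- 0.105 off 0.664 [ 0.118 -0.077 -4.901 -0.605 -0.045 -0.006] [ 0.631 -0.077  0.075] 23.5
```

>>> servo_tool(
  targets="0 0 0 0; 0 0 0 0; 0 0 0 0",
  jaw=-0.233,
)

```text
clock: 23.8
tcp_pos: [0.631, -0.0771, 0.0753]
eef_rot: [0.732, -0.681, 0.0, 0.0]
wrist_force: [1.0, -0.2, -5.3]
grip_width: 0.0529
```

```bash
python3 st.py -0.233 6 d20
```

```text
cmd 52.403 w 52.923 +- 0.118 off 0.521 [-0.358  0.384 -5.202 -0.6   -0.034 -0.004] [ 0.631 -0.077  0.075] 24.1
```

Still held (Tx −0.60 is a clean weight signal). Continue opening.

>>> servo_tool(
  targets="0 0 0 0; 0 0 0 0; 0 0 0 0",
  jaw=-0.236,
)

```text
clock: 24.4
tcp_pos: [0.6309, -0.0772, 0.0753]
eef_rot: [0.732, -0.681, 0.0, 0.0]
wrist_force: [0.6, 0.6, -4.9]
grip_width: 0.0528
```

```bash
python3 st.py -0.236 4 d21
```

```text
cmd 52.530 w 52.879 +- 0.148 off 0.349 [-0.456  0.226 -5.101 -0.622 -0.052  0.02 ] [ 0.631 -0.077  0.075] 24.6
```

>>> servo_tool(
  targets="0 0 0 0; 0 0 0 0; 0 0 0 0",
  jaw=-0.239,
)

```text
clock: 24.9
tcp_pos: [0.631, -0.0771, 0.0754]
eef_rot: [0.732, -0.681, 0.0, -0.0]
wrist_force: [0.1, 0.3, -3.9]
grip_width: 0.0526
```

```bash
python3 st.py -0.239 4 d22
```

```text
cmd 52.657 w 53.003 +- 0.039 off 0.346 [ 0.192 -0.436 -4.331 -0.449 -0.043 -0.004] [ 0.631 -0.077  0.075] 25.1
```

>>> servo_tool(
  targets="0 0 0 0; 0 0 0 0; 0 0 0 0",
  jaw=-0.242,
)

```text
clock: 25.4
tcp_pos: [0.631, -0.0771, 0.0753]
eef_rot: [0.732, -0.681, 0.0, -0.0]
wrist_force: [-1.4, -0.3, -3.5]
grip_width: 0.0528
```

```bash
python3 st.py -0.242 4 d23
```

```text
cmd 52.785 w 52.975 +- 0.061 off 0.190 [ 0.197 -0.06  -4.913 -0.452 -0.032 -0.   ] [ 0.631 -0.077  0.075] 25.6
```

>>> servo_tool(
  targets="0 0 0.3 0; 0 0 0.05 0; 0 0 0 0; 0 0 0 0",
  jaw=-0.248,
)

```text
clock: 26.0
tcp_pos: [0.631, -0.0771, 0.0718]
eef_rot: [0.732, -0.681, 0.0, -0.0]
wrist_force: [0.6, 0.2, -3.9]
grip_width: 0.0534
```

```bash
python3 st.py -0.248 4 d24
```

```text
cmd 53.040 w 53.397 +- 0.066 off 0.357 [-0.051 -0.366 -3.716 -0.147 -0.05  -0.003] [ 0.631 -0.077  0.072] 26.2
```

>>> servo_tool(
  targets="0 0 0 0; 0 0 0 0; 0 0 0 0; 0 0 0 0",
  jaw=-0.238,
)

```text
clock: 26.6
tcp_pos: [0.631, -0.0772, 0.0719]
eef_rot: [0.732, -0.681, 0.0, -0.0]
wrist_force: [0.3, -0.2, -3.8]
grip_width: 0.0531
```

>>> servo_tool(
  targets="0 0 0 0; 0 0 0 0; 0 0 0 0; 0 0 0 0; 0 0 0 0; 0 0 0 0",
  jaw=-0.232,
)

```text
clock: 27.2
tcp_pos: [0.631, -0.0772, 0.0719]
eef_rot: [0.732, -0.681, 0.0, 0.0]
wrist_force: [0.2, -1.0, -2.8]
grip_width: 0.0532
```

```bash
python3 st.py -0.232 6 d25
```

```text
cmd 52.360 w 53.049 +- 0.064 off 0.689 [-0.354 -0.786 -2.77  -0.149 -0.09  -0.052] [ 0.631 -0.077  0.072] 27.5
```

>>> servo_tool(
  targets="0 0 -0.2 0; 0 0 -0.2 0; 0 0 0 0; 0 0 0 0",
)

```text
clock: 27.9
tcp_pos: [0.6307, -0.0772, 0.0757]
eef_rot: [0.732, -0.681, -0.0, 0.0]
wrist_force: [0.9, -0.2, -5.6]
grip_width: 0.0532
```

```bash
python3 st.py -0.232 6 d26
```

```text
cmd 52.360 w 53.002 +- 0.056 off 0.642 [-0.374 -0.179 -4.316 -0.533 -0.018  0.05 ] [ 0.631 -0.077  0.076] 28.2
```

>>> servo_tool(
  targets="0 0 -0.2 0; 0 0 -0.2 0; 0 0 -0.2 0; 0 0 -0.2 0; 0 0 -0.2 0; 0 0 0 0; 0 0 0 0",
)

```text
clock: 28.9
tcp_pos: [0.6311, -0.0773, 0.086]
eef_rot: [0.732, -0.681, 0.0, -0.0]
wrist_force: [-0.2, -0.1, -4.9]
grip_width: 0.0528
```

```bash
python3 st.py -0.232 6 d27;  python3 - <<'E'
from h import *
s=snap('side','s11.png'); im=cv2.imread('pics/s11.png'); cv2.imwrite('pics/c21.png',cv2.resize(im[195:230,310:360],None,fx=14,fy=14,interpolation=cv2.INTER_CUBIC))
E
```

```text
cmd 52.360 w 53.013 +- 0.058 off 0.653 [ 0.006 -0.372 -4.306 -0.496 -0.094 -0.028] [ 0.631 -0.077  0.086] 29.2
```

View pics/c21.png

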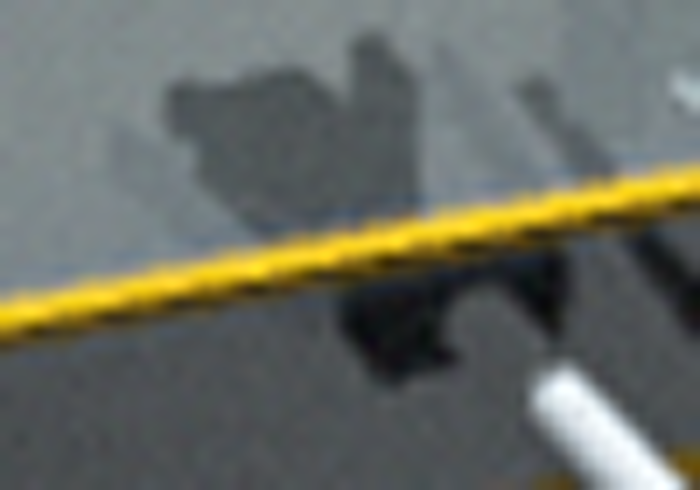

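View pics/d27.png

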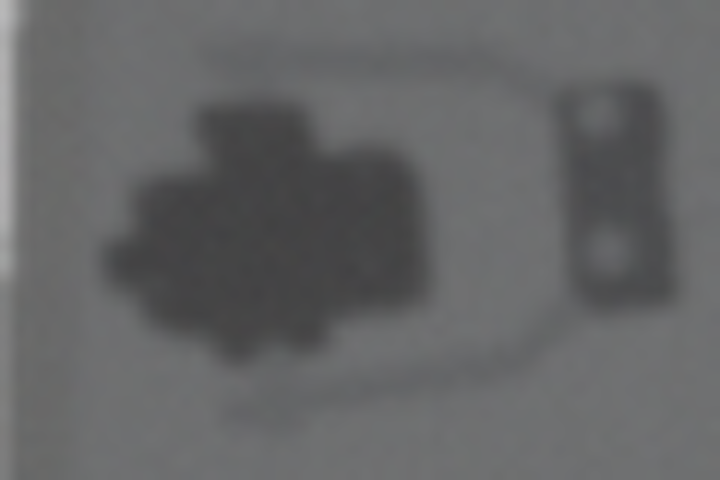

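>>> servo_tool(
  targets="0 0 0.4 0; 0 0 0.4 0; 0 0 0.4 0; 0 0 0.2 0; 0 0 0 0; 0 0 0 0",
)

```text
clock: 29.85
tcp_pos: [0.631, -0.0765, 0.0717]
eef_rot: [0.732, -0.681, -0.0, -0.0]
wrist_force: [0.1, 0.7, -2.5]
grip_width: 0.0528
```

>>> servo_tool(
  targets="0 0 0 0; 0.1 0 0 0; 0 0 0 0; 0 0 0 0",
  jaw=-0.265,
)

```text
clock: 30.25
tcp_pos: [0.6308, -0.0786, 0.0717]
eef_rot: [0.732, -0.681, 0.0, 0.0]
wrist_force: [-0.4, 0.4, -3.7]
grip_width: 0.0542
```

```bash
python3 st.py -0.265 2 d28;  python3 - <<'E'
from h import *
s=snap('side','s12.png'); im=cv2.imread('pics/s12.png'); cv2.imwrite('pics/c22.png',cv2.resize(im[195:230,310:360],None,fx=14,fy=14,interpolation=cv2.INTER_CUBIC))
E
```

```text
cmd 53.763 w 53.990 +- 0.023 off 0.228 [-0.776 -0.017 -3.602 -0.191 -0.044 -0.034] [ 0.631 -0.078  0.072] 30.35
```

View pics/c22.png

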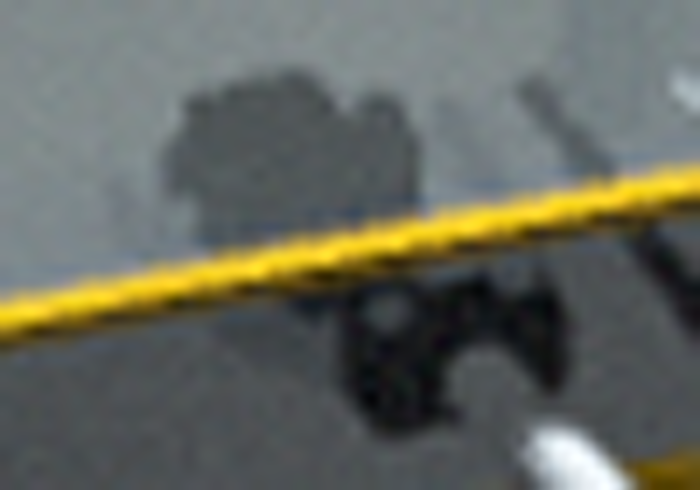

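View pics/d28.png

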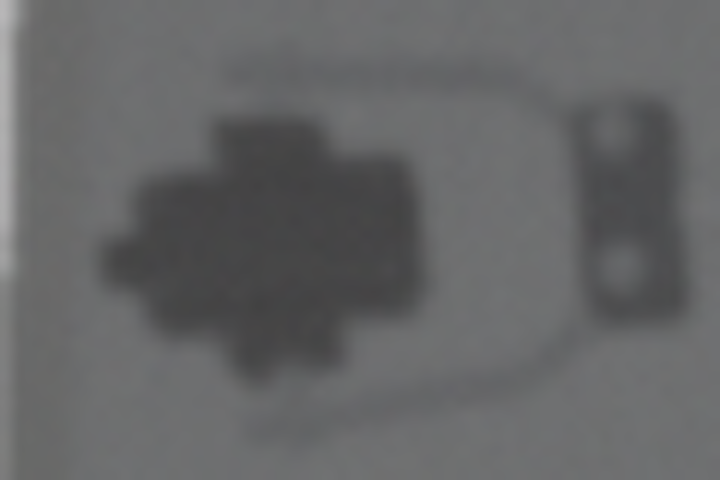

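>>> servo_tool(
  targets="0 0 0 0; 0 0 0 0; 0 0 0 0",
  jaw=-0.24,
)

```text
clock: 30.7
tcp_pos: [0.6311, -0.0783, 0.0719]
eef_rot: [0.732, -0.681, 0.0, -0.0]
wrist_force: [0.4, -0.5, -3.5]
grip_width: 0.0531
```

>>> servo_tool(
  targets="0 0 0 0; 0 0 0 0; 0 0 0 0; 0 0 0 0; 0 0 0 0",
  jaw=-0.228,
)

```text
clock: 31.2
tcp_pos: [0.6311, -0.0784, 0.0719]
eef_rot: [0.732, -0.681, 0.0, 0.0]
wrist_force: [1.2, -1.5, -3.3]
grip_width: 0.0528
```

```bash
python3 st.py -0.228 8 d29
```

```text
cmd 52.190 w 52.719 +- 0.055 off 0.529 [ 0.577 -1.106 -3.006 -0.346 -0.181 -0.141] [ 0.631 -0.078  0.072] 31.6
```

>>> servo_tool(
  targets="0 0 -0.2 0; 0 0 -0.2 0; 0 0 0 0; 0 0 0 0",
)

```text
clock: 32.0
tcp_pos: [0.6308, -0.0779, 0.0757]
eef_rot: [0.733, -0.681, -0.0, 0.0]
wrist_force: [-0.1, -0.4, -5.1]
grip_width: 0.0527
```

```bash
python3 st.py -0.228 8 d30
```

```text
cmd 52.190 w 52.913 +- 0.055 off 0.723 [-0.121  0.198 -5.029 -0.594 -0.073 -0.033] [ 0.631 -0.078  0.076] 32.4
```

>>> servo_tool(
  targets="0 0 0 0; 0 0 0 0; 0 0 0 0; 0 0 -0.2 0; 0 0 -0.3 0; 0 0 -0.3 0; 0 0 -0.2 0; 0 0 0 0; 0 0 0 0",
  jaw=-0.226,
)

```text
clock: 33.3
tcp_pos: [0.631, -0.0782, 0.0859]
eef_rot: [0.732, -0.681, 0.0, 0.0]
wrist_force: [-0.3, -1.5, -4.7]
grip_width: 0.0529
```

```bash
python3 st.py -0.226 6 d31;  python3 - <<'E'
from h import *
s=snap('side','s13.png'); im=cv2.imread('pics/s13.png'); cv2.imwrite('pics/c23.png',cv2.resize(im[190:230,310:360],None,fx=14,fy=14,interpolation=cv2.INTER_CUBIC))
E
```

```text
cmd 52.105 w 52.701 +- 0.074 off 0.596 [ 0.043  0.281 -5.267 -0.582 -0.059  0.009] [ 0.631 -0.078  0.086] 33.6
```

View pics/c23.png

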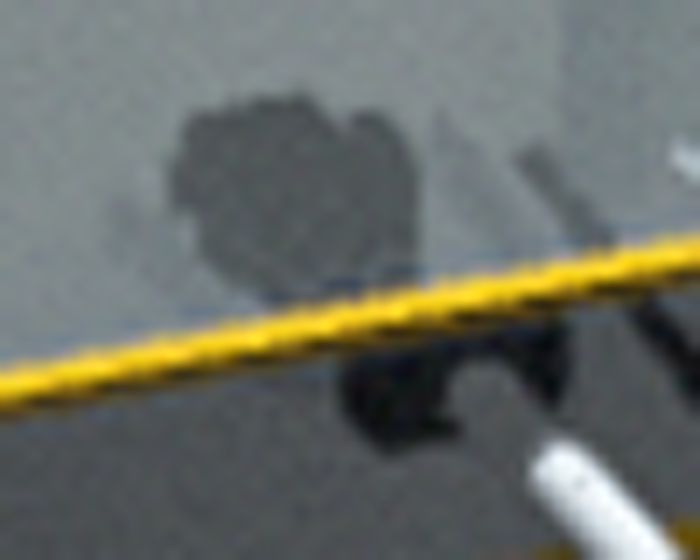

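View pics/d31.png

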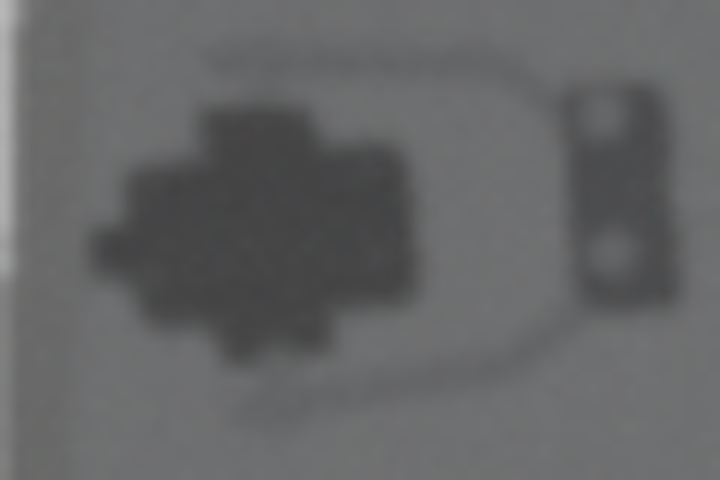

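>>> servo_tool(
  targets="0.7 0 0 0; 1.4 0 0 0; 2 0 0 0; 2.4 0 0 0; 2.5 0 0 0; 2.5 0 0 0; 2.4 0 0 0; 2 0 0 0; 1.4 0 0 0; 0.7 0 0 0",
)

```text
clock: 34.65
tcp_pos: [0.6438, -0.2603, 0.0856]
eef_rot: [0.732, -0.682, 0.0, 0.0]
wrist_force: [-0.2, -0.2, -5.2]
grip_width: 0.0526
```

>>> servo_tool(
  targets="0.8 0 0 0; 1.2 0 0 0; 1 0 0 0; 0.5 0 0 0; 0 0 0 0",
)

```text
clock: 35.15
tcp_pos: [0.6464, -0.294, 0.0858]
eef_rot: [0.732, -0.681, 0.0, 0.0]
wrist_force: [-0.6, -0.3, -3.8]
grip_width: 0.0529
```

```bash
python3 - <<'E'
from h import *
np.set_printoptions(precision=4,suppress=True)
t=snap('top','t14.png');s=snap('side','s14.png');o=get_obs(); print(o['tcp_pos'],o['clock'],o['grip_width'],o['wrist_force'],o['torque'])
w=snap('wrist','w14.png')
im=cv2.imread('pics/s14.png'); cv2.imwrite('pics/c24.png',cv2.resize(im[190:310,290:400],None,fx=6,fy=6,interpolation=cv2.INTER_CUBIC))
im=cv2.imread('pics/t14.png'); cv2.imwrite('pics/c25.png',cv2.resize(im[170:310,280:440],None,fx=5,fy=5,interpolation=cv2.INTER_CUBIC))
E
```

```text
[ 0.6467 -0.292   0.0858] 35.25 0.05259774909246574 [-0.4702  1.3444 -5.3689] [-0.5669 -0.078   0.0005]
```

View pics/c24.png

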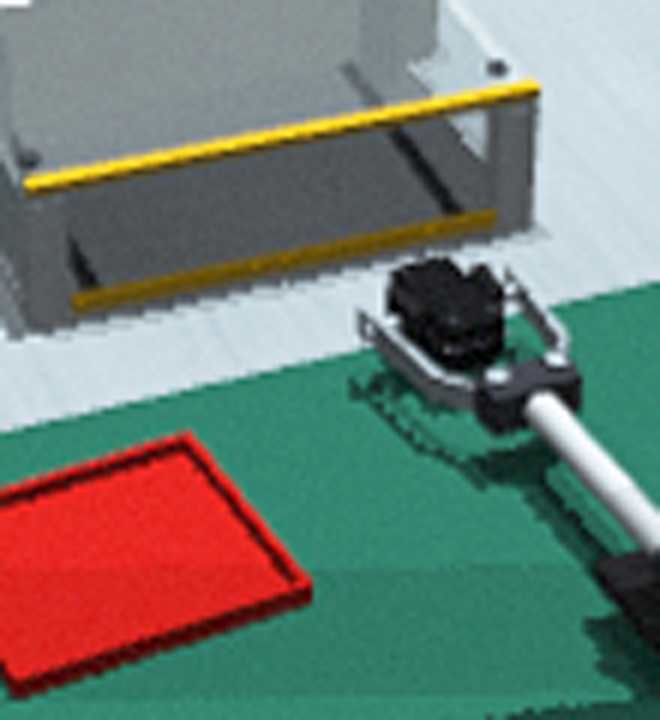

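View pics/c25.png

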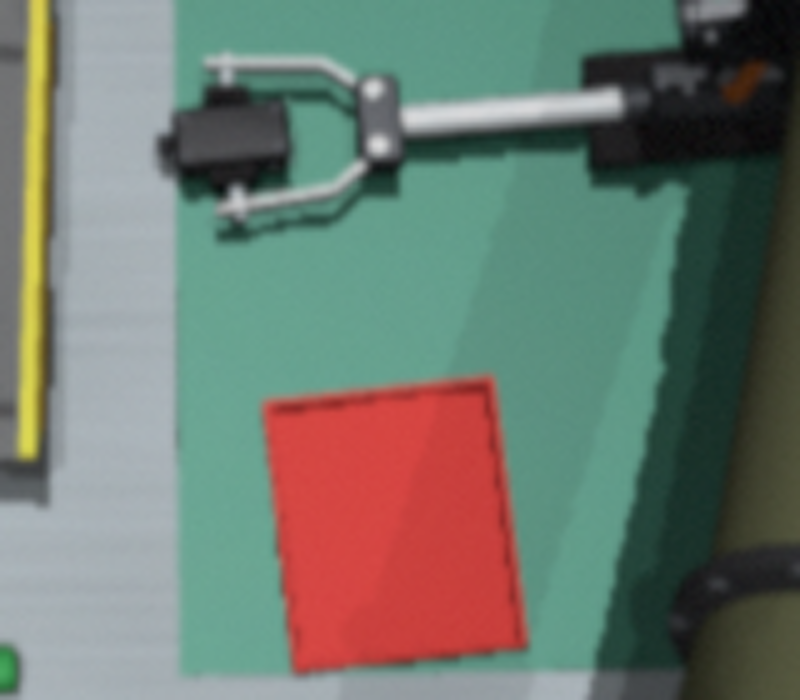

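View pics/w14.png

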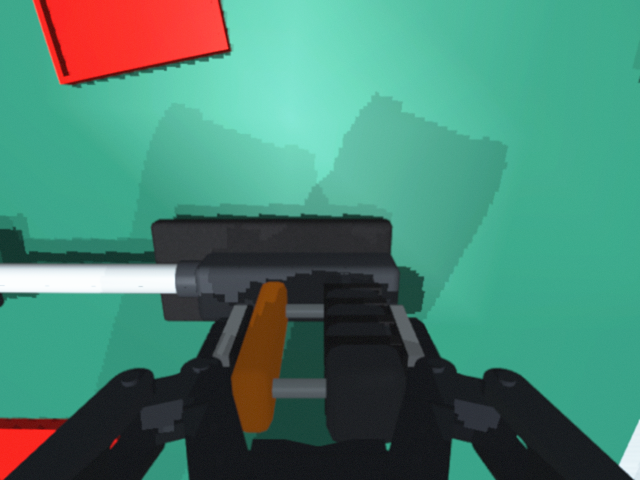

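```bash
python3 - <<'E'
from h import *
np.set_printoptions(precision=4,suppress=True)
s=snap('top'); f=lambda u,v:(280+(u+.5)/5-.5,170+(v+.5)/5-.5)
C=[onz(s,f(*p),.048) for p in [(178,115),(284,97),(288,150),(182,170)]]
for c in C: print(c)
print('shell',np.mean(C,0))
T=[onz(s,f(*p),.012) for p in [(264,402),(493,378),(526,648),(297,672)]]; print('tray',np.mean(T,0)); print(np.array(T)[:,:2])
for n,p,z in [('white',(426,315),.02),('cup',(472,325),.038)]: print(n,onz(s,p,z))
o=get_obs(); print(o['tcp_pos'])
E
```

```text
[0.6318 0.0085 0.048 ]
[ 0.6408 -0.0458  0.048 ]
[ 0.6128 -0.0474  0.048 ]
[0.6029 0.0067 0.048 ]
shell [ 0.6221 -0.0195  0.048 ]
tray [ 0.4249 -0.1003  0.012 ]
[[ 0.4887 -0.0342]
 [ 0.5    -0.1523]
 [ 0.3609 -0.1655]
 [ 0.35   -0.0491]]
white [ 0.3192 -0.2677  0.02  ]
cup [ 0.2918 -0.379   0.038 ]
[ 0.6468 -0.2915  0.0858]
```

>>> servo_tool(
  targets="0.2 0.8 -0.3 0; 0.5 1.5 -0.4 0; 0.7 2 -0.3 0; 0.8 2.4 0 0; 0.9 2.6 0 0; 0.9 2.6 0 0; 0.8 2.5 0 0; 0.7 2.2 0 0; 0.5 1.6 0 0; 0.35 1 0 0",
)

```text
clock: 36.35
tcp_pos: [0.4576, -0.3712, 0.0964]
eef_rot: [0.732, -0.682, 0.0, 0.0]
wrist_force: [0.5, -0.6, -4.6]
grip_width: 0.0525
```

>>> servo_tool(
  targets="0.2 0.7 0 0; 0.1 0.34 0 0; 0 0 0.5 0; 0 0 0.5 0; 0 0 0 0; 0 0 0 0",
)

```text
clock: 36.95
tcp_pos: [0.45, -0.373, 0.0853]
eef_rot: [0.733, -0.681, -0.0, -0.0]
wrist_force: [0.0, 0.4, -4.9]
grip_width: 0.0529
```

```bash
python3 - <<'E'
from h import *
np.set_printoptions(precision=4,suppress=True)
t=snap('top','t15.png');s=snap('side','s15.png');o=get_obs(); print(o['tcp_pos'],o['eef_rot'],o['clock'],o['grip_width'],o['wrist_force'],o['torque'])
im=cv2.imread('pics/s15.png'); cv2.imwrite('pics/c26.png',cv2.resize(im[230:350,260:400],None,fx=5.5,fy=5.5,interpolation=cv2.INTER_CUBIC))
im=cv2.imread('pics/t15.png'); cv2.imwrite('pics/c27.png',cv2.resize(im[230:320,310:470],None,fx=5,fy=5,interpolation=cv2.INTER_CUBIC))
E
```

```text
[ 0.4501 -0.3734  0.0858] [ 0.7326 -0.6807  0.     -0.0001] 37.05 0.052944586038517275 [-0.2561  0.4252 -5.4513] [-0.5916 -0.1145  0.0128]
```

View pics/c26.png

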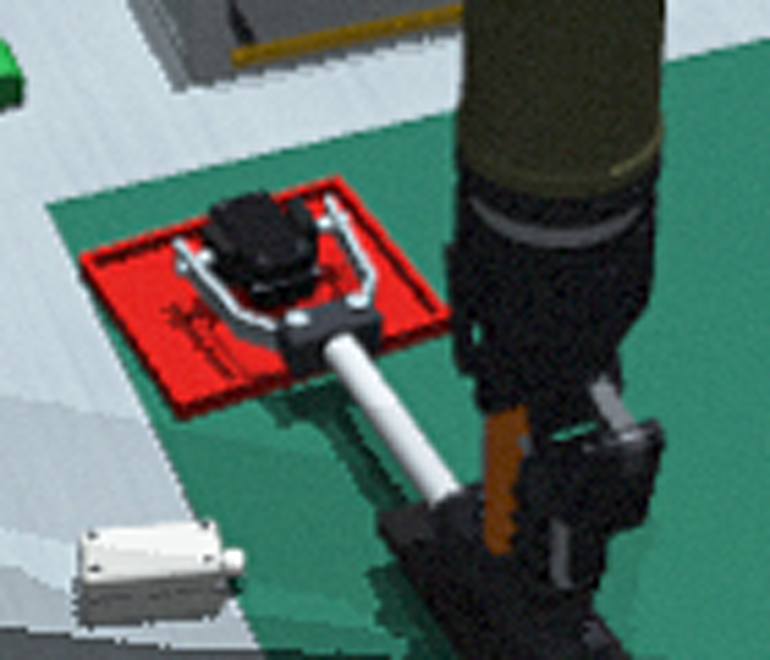

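View pics/c27.png

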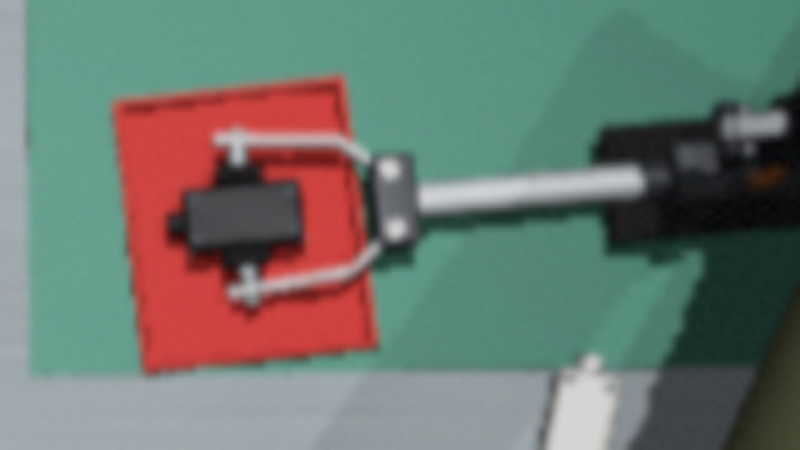

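>>> servo_tool(
  targets="0.4 0 0 0; 0.4 0 0.2 0; 0 0 0.4 0; 0 0 0.4 0; 0 0 0.2 0; 0 0 0 0; 0 0 0 0",
)

```text
clock: 37.75
tcp_pos: [0.4502, -0.3814, 0.0738]
eef_rot: [0.732, -0.681, -0.0, -0.0]
wrist_force: [0.1, 0.5, -5.3]
grip_width: 0.0525
```

```bash
python3 st.py -0.226 4 d40
```

```text
cmd 52.105 w 52.763 +- 0.036 off 0.658 [-0.03  -0.399 -5.259 -0.583 -0.028 -0.01 ] [ 0.45  -0.382  0.074] 37.95
```

>>> servo_tool(
  targets="0 0 0.1 0; 0 0 0.1 0; 0 0 0 0; 0 0 0 0",
)

```text
clock: 38.35
tcp_pos: [0.4502, -0.3818, 0.0719]
eef_rot: [0.732, -0.681, 0.0, 0.0]
wrist_force: [1.1, -1.1, -4.0]
grip_width: 0.0526
```

```bash
python3 st.py -0.226 5 d41
```

```text
cmd 52.105 w 52.515 +- 0.072 off 0.410 [-0.163 -0.311 -3.928 -0.468 -0.055 -0.034] [ 0.45  -0.382  0.072] 38.6
```

>>> servo_tool(
  targets="0 0 0.1 0; 0 0 0 0; 0 0 0 0",
)

```text
clock: 38.9
tcp_pos: [0.4503, -0.3818, 0.0711]
eef_rot: [0.732, -0.681, 0.0, -0.0]
wrist_force: [0.2, -1.5, -2.2]
grip_width: 0.0528
```

```bash
python3 st.py -0.226 5 d42
```

```text
cmd 52.105 w 52.753 +- 0.049 off 0.648 [-0.031 -1.778 -1.617 -0.049  0.013  0.012] [ 0.45  -0.382  0.071] 39.15
```

>>> servo_tool(
  targets="0 0 0.1 0; 0 0 0 0; 0 0 0 0",
)

```text
clock: 39.45
tcp_pos: [0.4503, -0.3814, 0.0698]
eef_rot: [0.732, -0.681, -0.0, -0.0]
wrist_force: [0.3, -0.6, -1.7]
grip_width: 0.0525
```

```bash
python3 st.py -0.226 5 d43;  python3 - <<'E'
from h import *
snap('side','s16.png');snap('top','t16.png')
im=cv2.imread('pics/s16.png'); cv2.imwrite('pics/c28.png',cv2.resize(im[250:320,280:350],None,fx=8,fy=8,interpolation=cv2.INTER_CUBIC))
E
```

```text
cmd 52.105 w 52.753 +- 0.037 off 0.648 [ 0.3   -1.142 -1.066  0.156 -0.035 -0.019] [ 0.45  -0.381  0.07 ] 39.7
```

View pics/c28.png

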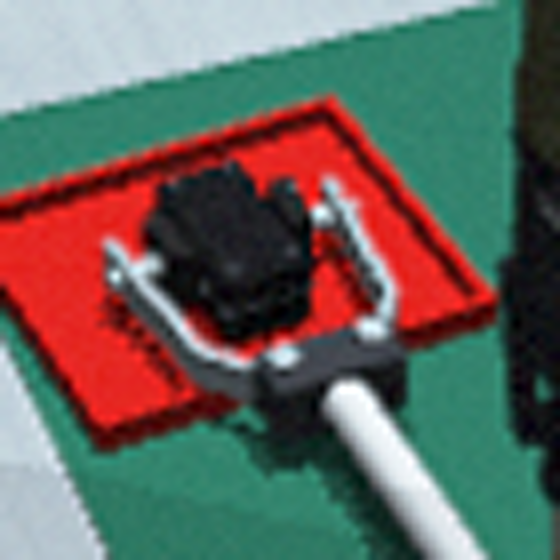

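>>> servo_tool(
  targets="0 0 0 0; 0 0 0 0; 0 0 0 0",
  jaw=-0.26,
)

```text
clock: 40.1
tcp_pos: [0.45, -0.3814, 0.0694]
eef_rot: [0.732, -0.681, -0.0, 0.0]
wrist_force: [0.2, 0.6, -3.9]
grip_width: 0.0539
```

>>> servo_tool(
  targets="0 0 0 0; 0 0 0 0; 0 0 0 0; 0 0 0 0; 0 0 0 0",
  jaw=-0.4,
)

```text
clock: 40.6
tcp_pos: [0.4502, -0.3816, 0.0698]
eef_rot: [0.732, -0.681, 0.0, 0.0]
wrist_force: [-0.0, 0.1, -3.9]
grip_width: 0.0596
```

```bash
python3 st.py -0.4 3 d44;  python3 - <<'E'
from h import *
snap('side','s17.png');snap('top','t17.png')
im=cv2.imread('pics/s17.png'); a=cv2.resize(im[250:320,280:350],None,fx=6,fy=6,interpolation=cv2.INTER_CUBIC)
im=cv2.imread('pics/t17.png'); b=cv2.resize(im[230:320,320:400],None,fx=4.6667,fy=4.6667,interpolation=cv2.INTER_CUBIC)
cv2.imwrite('pics/c29.png',np.hstack([a,b[:420]]))
E
```

```text
cmd 59.500 w 59.881 +- 0.202 off 0.381 [-0.368  0.085 -4.076 -0.146 -0.01   0.015] [ 0.45  -0.382  0.07 ] 40.75
```

View pics/c29.png

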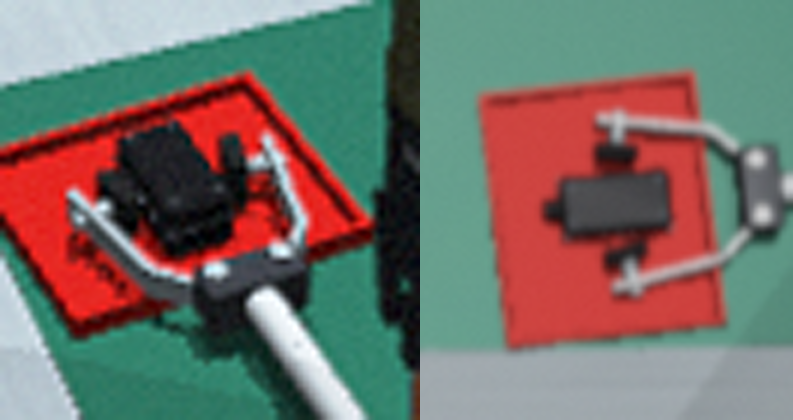

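>>> servo_tool(
  targets="0 0 -0.7 0; 0 0 -1.3 0; 0 0 -1.3 0; 0 0 -0.7 0; 0.4 -1.5 0 0; 0.4 -2.5 0 0; 0.4 -3 0 0; 0.4 -3 0 0; 0.4 -2.5 0 0; 0 -1.8 0 0",
)

```text
clock: 41.85
tcp_pos: [0.5962, -0.3913, 0.1104]
eef_rot: [0.732, -0.681, 0.001, -0.0]
wrist_force: [0.3, 0.4, -3.4]
grip_width: 0.0602
```

>>> servo_tool(
  targets="0 -0.7 0 0; 0 0 1.2 0; 0 0 1.2 0; 0 0 1 0; 0 0 0.6 0; 0 0 0 0; 0 0 0 0",
)

```text
clock: 42.55
tcp_pos: [0.601, -0.3909, 0.0699]
eef_rot: [0.732, -0.681, 0.0, 0.0]
wrist_force: [0.0, -0.5, -3.0]
grip_width: 0.0602
```

```bash
python3 st.py -0.4 3 d45;  python3 - <<'E'
from h import *
snap('side','s18.png');snap('top','t18.png')
E
```

```text
cmd 59.500 w 59.659 +- 0.057 off 0.159 [ 0.408  0.258 -3.322 -0.159 -0.042  0.012] [ 0.602 -0.391  0.071] 42.7
```

View pics/s18.png

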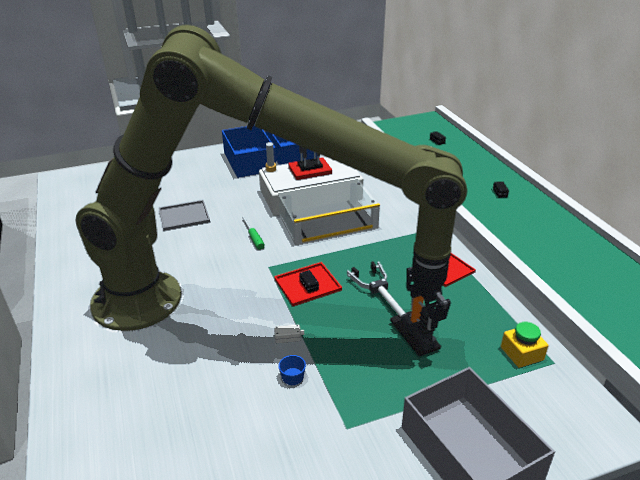

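>>> servo_tool(
  targets="0 0 0.3 0; 0 0 0.3 0; 0 0 0.1 0; 0 0 0 0; 0 0 0 0",
)

```text
clock: 43.3
tcp_pos: [0.6011, -0.3906, 0.0628]
eef_rot: [0.732, -0.681, -0.0, 0.0]
wrist_force: [-0.6, 1.0, -1.6]
grip_width: 0.0596
```

>>> servo_tool(
  targets="0 0 0.1 0; 0 0 0 0; 0 0 0 0",
)

```text
clock: 43.6
tcp_pos: [0.6012, -0.3907, 0.0627]
eef_rot: [0.732, -0.681, 0.0, 0.0]
wrist_force: [-4.1, 1.6, 5.8]
grip_width: 0.0599
```

>>> servo_tool(
  targets="0 0 0.1 0; 0 0 0 0; 0 0 0 0",
)

```text
clock: 43.9
tcp_pos: [0.6013, -0.3907, 0.0627]
eef_rot: [0.732, -0.681, 0.0, 0.0]
wrist_force: [-5.5, 1.5, 9.6]
grip_width: 0.0598
```

>>> servo_tool(
  targets="0 0 0 0; 0 0 0 0; 0 0 0 0",
  jaw=-0.5,
)

```text
clock: 44.2
tcp_pos: [0.6016, -0.3905, 0.0618]
eef_rot: [0.733, -0.681, 0.0, -0.0]
wrist_force: [-3.6, 1.5, 7.1]
grip_width: 0.064
```

>>> servo_tool(
  targets="0 0 0 0; 0 0 0 0; 0 0 0 0; 0 0 0 0; 0 0 0 0",
  jaw=-1,
)

```text
clock: 44.7
tcp_pos: [0.6013, -0.3906, 0.0606]
eef_rot: [0.732, -0.681, -0.0, 0.0]
wrist_force: [0.1, 0.6, 0.5]
grip_width: 0.0856
```

```bash
python3 st.py -1 2 d46;  python3 - <<'E'
from h import *
snap('wrist','w20.png')
E
```

```text
cmd 85.000 w 85.481 +- 0.170 off 0.481 [ 0.153  0.362 -0.136 -0.01   0.005 -0.02 ] [ 0.601 -0.391  0.061] 44.8
```

View pics/w20.png

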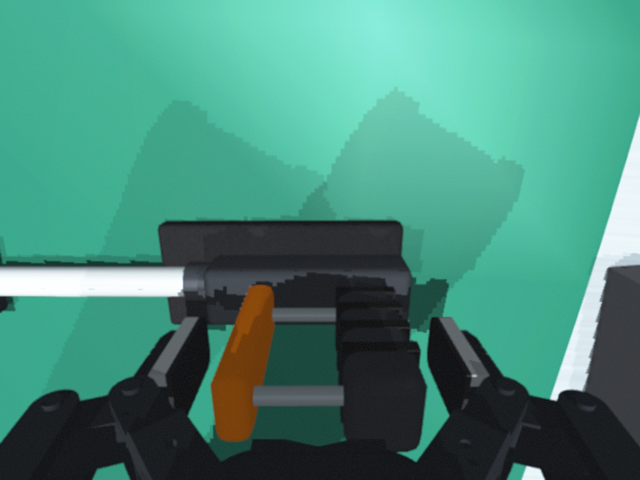

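Both pads stand clear of the handle (trigger's outer edge ~col 213, grip's ~425; pads at ~208 and ~430). Now rising straight up.

>>> servo_tool(
  targets="0 0 -0.5 0; 0 0 -1 0; 0 0 -2 0; 0 0 -3 0; 0 0 -3 0; 0 0 -3 0; 0 0 -3 0; 0 0 -2 0; 0 0 0 0; 0 0 0 0",
)

```text
clock: 45.85
tcp_pos: [0.6014, -0.3906, 0.2366]
eef_rot: [0.732, -0.681, 0.001, -0.0]
wrist_force: [-0.4, -0.2, 0.5]
grip_width: 0.0853
```

```bash
python3 - <<'E'
from h import *
np.set_printoptions(precision=4,suppress=True)
d=snap('side','s21.png');s=snap('top','t21.png');w=snap('wrist','w21.png'); print(get_obs()['tcp_pos'],get_obs()['clock'])
a=cv2.imread('pics/s21.png'); b=cv2.imread('pics/t21.png')
cv2.imwrite('pics/c30.png',cv2.resize(a[225:385,260:470],None,fx=3.7,fy=3.7,interpolation=cv2.INTER_CUBIC))
cv2.imwrite('pics/c31.png',cv2.resize(b[150:330,320:520],None,fx=3.3,fy=3.3,interpolation=cv2.INTER_CUBIC))
E
```

```text
[ 0.6005 -0.3903  0.2341] 46.0
```

View pics/c30.png

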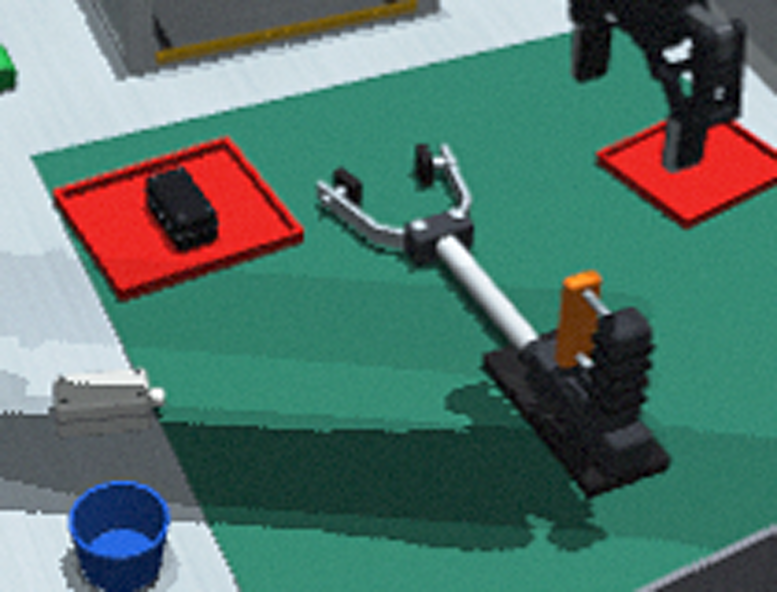

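View pics/c31.png

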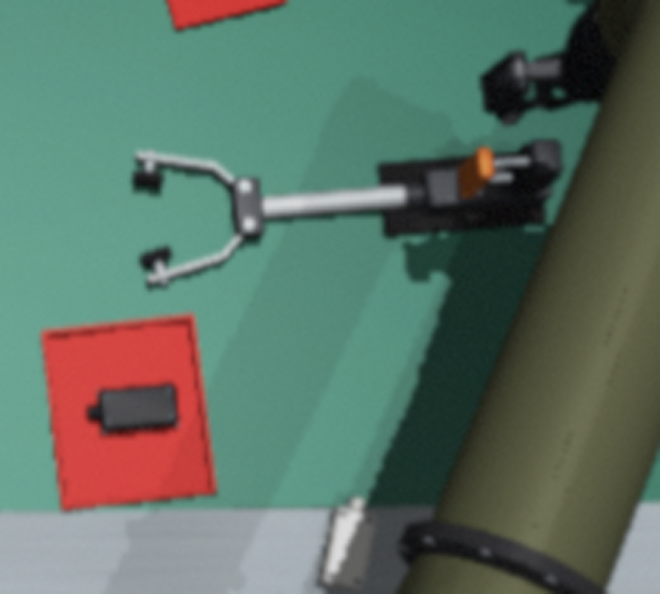

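```bash
python3 - <<'E'
from h import *
np.set_printoptions(precision=4,suppress=True)
a=cv2.imread('pics/s1.png').astype(int);b=cv2.imread('pics/s21.png').astype(int)
def cen(im,f,r):
    h=cv2.cvtColor(im.astype(np.uint8),cv2.COLOR_BGR2HSV); m=f(h); z=np.zeros_like(m); z[r[1]:r[3],r[0]:r[2]]=1; y,x=np.nonzero(m&z); return x.mean(),y.mean(),len(x)
blue=lambda h:(h[...,0]>100)&(h[...,0]<125)&(h[...,1]>140); green=lambda h:(h[...,0]>50)&(h[...,0]<75)&(h[...,1]>150)
white=lambda h:(h[...,1]<30)&(h[...,2]>190)
for n,f,r in[('cup',blue,(265,345,320,395)),('driver',green,(235,215,268,255)),('white',white,(270,318,306,350))]: print(n,cen(a,f,r),cen(b,f,r))
s=snapshot('top'); f=lambda u,v:(320+(u+.5)/3.3-.5,150+(v+.5)/3.3-.5)
S=np.mean([onz(s,f(*p),.032) for p in [(100,393),(173,384),(176,424),(104,433)]],0); T=np.mean([onz(s,f(*p),.012) for p in [(43,332),(192,317),(215,493),(64,510)]],0); print(S,T)
print(finish_job())
E
```

```text
cup (np.float64(291.9921135646688), np.float64(369.0725552050473), 634) (np.float64(291.98142414860683), np.float64(368.8405572755418), 646)
driver (np.float64(256.0240963855422), np.float64(238.36746987951807), 166) (np.float64(256.0722891566265), np.float64(238.49397590361446), 166)
white (np.float64(287.8011204481793), np.float64(335.6862745098039), 357) (np.float64(282.53820598006644), np.float64(323.9136212624585), 301)
[ 0.4249 -0.1065  0.032 ] [ 0.4244 -0.1002  0.012 ]
the job is handed in; nothing more can be done
None
```

I squeezed the reacher onto the black shell in the bay, drew it out over the sill and lowered it onto the floor of the larger red tray while still gripped. I then let it go, stood the reacher on the bench and handed the job in at about 46 s. No verdict was reported.

**Last checks that agreed:**
- **Shell:** it looks flat in the tray, about 6 mm from the tray's middle.
- **Reacher:** it looks upright on its shoe, with a visible gap to both the tray and the bay.
- **Cup and screwdriver:** they moved less than 0.3 px in the side view.

**Checks that failed or disagreed:**
- **White shell:** my colour check in the side view shifted by about 13 px because the arm's shadow fell on it. By eye it looked in its old place in the top view, and I never moved near it, but I have no clean measurement.
- **First grip:** the first hold lifted the shell. I eased it off to find where it slips, and the next hold was too weak: the shell tipped with one end still on the deck. I set it down and gripped it again, slightly tighter.
- **Squeeze force:** I could only estimate it, at roughly 4 to 7 N and at most about 8 N earlier. The gripper reading is noisy (about 0.2 mm) and lags by about 0.25 mm, so I can't prove it stayed below 11 N throughout. The shell showed no sign of springing open.
- **Cameras:** the top camera read about 5 mm differently from the wrist camera and the arm's own position. I aligned the reacher to the shell, and the shell to the tray, within single top-camera images to cancel this.

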